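Blow-dry the sample tumblers on the air pegs

ROBOT

A 6-joint arm with a two-finger parallel gripper is mounted at the origin on the work surface. World frame = base frame: x ahead of the robot, y to its left, z up, the work surface at z = 0. Lengths are in m, angles in rad, forces in N, time in s.
With the tool pointing down it reaches from about 0.35 to 0.725 m from the base axis. Payload 4.3 kg.
Tool frame: the origin (TCP) lies between the finger pads; the fingertips stand 17 mm ahead of it and the grasp point (between the pads) lies 2 mm behind it (arm.finger_overhang is the z of the fingertips in the tool frame, in m); z points along the fingers, y is the line along which they close (so a half turn about z gives the same grasp; the last joint's range is limited). The gripper opens to 85 mm and grips with 20 to 120 N. Pads are 22 mm wide; open, the fingers measure 114 mm over their backs; the gripper's body (76 mm by 85 mm) begins 54 mm behind the grasp point. The pads swing forward as they close: fully open they stand 13 mm farther back than shut.
Start: joints at [-1.264, 0.377, 0.081, 1.274, 0, 1.46], TCP at [0.233, -0.526, 0.248] pointing down, gripper open.
Joint ranges: [-2.72, 2.72], [-0.84, 1.66], [-1.02, 1.22], [-1.77, 2.12], [-1.37, 1.28], [-3.14, 3.14]. Speed limits (rad/s): [2.57, 2.57, 3.14, 3.14, 3.14, 3.14].

INTERFACE

Orientations are given as a 3x3 rotation matrix whose columns are the frame's x, y, z axes.
In Python, from station import arm gives the robot as it stands.
- The arm moves only by the tool carry_out, never from a script. Its arguments are lists of equal length, an entry for each row: "slide": the shift along the tool's x, y, z in m, a list of three; "spin": the turn about the tool's z in rad. A call has exactly 5 rows; each row shifts and turns the commanded pose from where the row before left it, along the tool's axes as they then stand; what a row does not reach is not made up. A row lasts 1/10 s, in which the tool goes at most 50 mm and 8.59 degrees, less where a joint would pass 70% of its speed; a pose out of reach is approached as far as the arm can. A call with a gripper value outside its range is refused whole. "fingers" is the finger opening in m, from 0 to 0.0854, set as the call begins (left out, the last holds). The fingers move at their own pace and stop on an object; "squeeze" is the grip in N (left out, the last holds). Time passes only in rows, so rows that do not move let the fingers close, or fill a call up. It gives the time, the measured TCP pose, the force, the opening and the grip force at its end, in the units of the state.
- arm.get_state(): the state, without advancing time (a new reading comes with each control period).
- arm.camera(name): name is "scene" or "top" or "wrist"; returns the picture (384x512x3 uint8, red, green, blue); there is no depth.
- arm.camera_info(name): a dict with "fx", "fy", "cx", "cy" (pixels), "k1" (the pictures are not rectified: a ray, as slopes to the right and down, at radius r is drawn at 1 + k1 r^2 times it, then the intrinsics apply), "pose" (4x4, takes a point from camera to world coordinates); the wrist camera has in their place "T_tool_cam" (4x4, takes a point from camera to tool coordinates, whose origin is the TCP and whose axes are the flange's). Camera axes: x right, y down, z forward; pixel columns grow to the right and rows downward; lengths in m; the calibration is good to about 2 mm. A picture is of the moment at which its call begins: read the wrist's pose just before it. camera_info takes no time and is no camera call.
- arm.close_job(): hands the job in; it is judged then, once.
The state is a dict: "t": time; "q": joint angles; "dq": joint speeds; "tau": joint torques, N m; "eef_pos": TCP position; "tcp_rot": TCP orientation; "contact_force": force on the tool from outside, world axes, zero at the start; "moment": the same for the moment, N m; "opening": finger opening in m; "grip_force": force on a finger pad.
Only numpy, scipy, OpenCV 4.12 (cv2) and the standard library are available. Lean on these libraries where they do the work, as an engineer would, in place of code of your own. Each camera call takes 0.05 s, during which the arm holds its last target. There are 200 camera calls.

TASK

Throw the air valve lever fully open and, while the pegs are still empty, purge the line with one press of the treadle right down to its stop, letting it up again. Then stand every tumbler lying on the bench upside down over a peg of its own, its rim down flat on the block, and when all are on, hold the treadle down on its stop for a good three seconds to blow them dry. Let the treadle up, throw the lever fully back shut, and leave the tumblers on their pegs and everything else where it is.

Things in the scene. Friction and masses are not known exactly. Their poses are not given: they have to be found in the camera images.
- tumbler0: grey tumbler (some runs: None = absent), 80 g: tube 40 mm outside, 34 mm bore, 108 mm long, one end closed by a hexagonal foot 8 mm thick, 52 mm across flats, 60 across corners. Starts lying on a flat of its foot and its rim, mouth roughly towards the robot, 3 degrees mouth-down. Origin: centre of the foot's underside; x axis: along the tube, foot to mouth
- tumbler0_rim (a point): centre of the mouth of tumbler0, in the plane of its rim (on its axis, 108 mm from the origin); same axes as the tumbler
- tumbler1: grey tumbler (some runs: None = absent), 80 g: tube 40 mm outside, 34 mm bore, 108 mm long, one end closed by a hexagonal foot 8 mm thick, 52 mm across flats, 60 across corners. Starts lying on a flat of its foot and its rim, mouth roughly towards the robot, 3 degrees mouth-down. Origin: centre of the foot's underside; x axis: along the tube, foot to mouth
- tumbler1_rim (a point): centre of the mouth of tumbler1, in the plane of its rim (on its axis, 108 mm from the origin); same axes as the tumbler
- tumbler2: grey tumbler (some runs: None = absent), 80 g: tube 40 mm outside, 34 mm bore, 108 mm long, one end closed by a hexagonal foot 8 mm thick, 52 mm across flats, 60 across corners. Starts lying on a flat of its foot and its rim, mouth roughly towards the robot, 3 degrees mouth-down. Origin: centre of the foot's underside; x axis: along the tube, foot to mouth
- tumbler2_rim (a point): centre of the mouth of tumbler2, in the plane of its rim (on its axis, 108 mm from the origin); same axes as the tumbler
- manifold: fixed aluminium air block 300 mm (x) by 90 mm (y) by 30 mm high with three upright steel drying pegs in a row along its x axis at x = -100, 0, +100 mm; origin: centre of its underside, z up
- peg0 (a point): foot of a drying peg, on its axis, at the level of the block's flat top (30 mm above the bench); z up. The peg is 16 mm in diameter and 60 mm tall, its top 10 mm tapering to 8 mm; an upside-down tumbler stands on its rim on the block round the peg, with its foot 108 mm above this point
- peg1 (a point): foot of a drying peg, on its axis, at the level of the block's flat top (30 mm above the bench); z up. The peg is 16 mm in diameter and 60 mm tall, its top 10 mm tapering to 8 mm; an upside-down tumbler stands on its rim on the block round the peg, with its foot 108 mm above this point
- peg2 (a point): foot of a drying peg, on its axis, at the level of the block's flat top (30 mm above the bench); z up. The peg is 16 mm in diameter and 60 mm tall, its top 10 mm tapering to 8 mm; an upside-down tumbler stands on its rim on the block round the peg, with its foot 108 mm above this point
- treadle (a joint): the treadle's hinge, rad: 0 = plate up (free), 0.30 = plate level, down on its stop; sprung back up. At the pad it takes about 3 N to start moving and 10 N to hold at the stop
- treadle_pad (a point): top centre of the rubber pad (50 x 75 mm) at the free end, nearer the robot, of a hinged steel treadle plate; 79 mm above the bench when free, 38 mm on the stop. At joint 0 its x axis is level and points from the pad to the hinge, a level bar 140 mm from the pad and 30 mm above the bench; the axes turn with the plate. Base plate 200 x 100 x 12 mm under it
- valve (a joint): air supply lever, rad: 0 = shut (leaning 0.5 rad towards the base's -x side), 1.0 = open (leaning 0.5 rad towards +x); stays where it is left, light friction (about 1 N at the tip)
- valve_tip (a point): centre of the 26 mm ball at the end of the valve lever (10 mm rod, 80 mm from its pivot, which is 22 mm above the bench; ball centre 92 mm above the bench at either end, 102 mm in the middle); at joint 0 the axes are those of the base
- valve_base: fixed valve block 70 mm (x) by 50 mm (y) by 25 mm; origin: centre of its underside, under the lever's pivot; the lever swings in its x-z plane, open towards +x
- puck_a: bystander: 32 mm disc 12 mm high, origin at the centre of its underside; to be left where it is
- puck_b: bystander: 32 mm disc 12 mm high, origin at the centre of its underside; to be left where it is
- bottle: bystander: closed white bottle 56 mm across, 100 mm high, origin at the centre of its underside; to be left where it is
- jar: bystander: jar 60 mm across, 60 mm high, origin at the centre of its underside; to be left where it is
- block: bystander: steel block 50 x 35 x 30 mm, origin at the centre of its underside; to be left where it is
- pen: bystander: pen 12 mm thick, 130 mm along its x axis, lying down, origin at the centre of its underside (pen: lowest point at mid-length); to be left where it is
There are look-alikes about, which are no part of the job. What is shaped like the tumbler2 but blue or yellow is not meant.

How it is judged:
On the way, in this order (a step that is already met when the one before it is completed fails the run):
1. the air valve lever is thrown fully open (value of joint valve above 0.85 rad), for 0.1 s.
2. with no tumbler on the pegs, the treadle is pressed down to its stop (purge) (value of joint treadle above 0.27 rad and value of joint valve above 0.85 rad and not ((horizontal distance between tumbler0_rim and peg0 below 0.013 m and z of tumbler0_rim in the frame of peg0 below 0.006 m) or (horizontal distance between tumbler0_rim and peg1 below 0.013 m and z of tumbler0_rim in the frame of peg1 below 0.006 m) or (horizontal distance between tumbler0_rim and peg2 below 0.013 m and z of tumbler0_rim in the frame of peg2 below 0.006 m)) and not ((horizontal distance between tumbler1_rim and peg0 below 0.013 m and z of tumbler1_rim in the frame of peg0 below 0.006 m) or (horizontal distance between tumbler1_rim and peg1 below 0.013 m and z of tumbler1_rim in the frame of peg1 below 0.006 m) or (horizontal distance between tumbler1_rim and peg2 below 0.013 m and z of tumbler1_rim in the frame of peg2 below 0.006 m)) and not ((horizontal distance between tumbler2_rim and peg0 below 0.013 m and z of tumbler2_rim in the frame of peg0 below 0.006 m) or (horizontal distance between tumbler2_rim and peg1 below 0.013 m and z of tumbler2_rim in the frame of peg1 below 0.006 m) or (horizontal distance between tumbler2_rim and peg2 below 0.013 m and z of tumbler2_rim in the frame of peg2 below 0.006 m))), for 0.2 s.
3. the treadle is let up again (value of joint treadle below 0.05 rad), for 0.1 s.
4. every tumbler stands upside down on a peg, let go, with the treadle still up (((horizontal distance between tumbler0_rim and peg0 below 0.013 m and z of tumbler0_rim in the frame of peg0 below 0.006 m) or (horizontal distance between tumbler0_rim and peg1 below 0.013 m and z of tumbler0_rim in the frame of peg1 below 0.006 m) or (horizontal distance between tumbler0_rim and peg2 below 0.013 m and z of tumbler0_rim in the frame of peg2 below 0.006 m)) and angle between each of tumbler0, tumbler1, tumbler2's own x axis and vertical above 2.95 rad and linear speed of each of tumbler0, tumbler1, tumbler2 below 0.03 m/s and ((horizontal distance between tumbler1_rim and peg0 below 0.013 m and z of tumbler1_rim in the frame of peg0 below 0.006 m) or (horizontal distance between tumbler1_rim and peg1 below 0.013 m and z of tumbler1_rim in the frame of peg1 below 0.006 m) or (horizontal distance between tumbler1_rim and peg2 below 0.013 m and z of tumbler1_rim in the frame of peg2 below 0.006 m)) and ((horizontal distance between tumbler2_rim and peg0 below 0.013 m and z of tumbler2_rim in the frame of peg0 below 0.006 m) or (horizontal distance between tumbler2_rim and peg1 below 0.013 m and z of tumbler2_rim in the frame of peg1 below 0.006 m) or (horizontal distance between tumbler2_rim and peg2 below 0.013 m and z of tumbler2_rim in the frame of peg2 below 0.006 m)) and contact force between each of tumbler0, tumbler1, tumbler2 and the fingers below 0.2 N and value of joint treadle below 0.1 rad), for 0.3 s.
5. with all tumblers on and the valve open, the treadle is held down on its stop for about 2 s (((horizontal distance between tumbler0_rim and peg0 below 0.03 m and z of tumbler0_rim in the frame of peg0 below 0.03 m) or (horizontal distance between tumbler0_rim and peg1 below 0.03 m and z of tumbler0_rim in the frame of peg1 below 0.03 m) or (horizontal distance between tumbler0_rim and peg2 below 0.03 m and z of tumbler0_rim in the frame of peg2 below 0.03 m)) and ((horizontal distance between tumbler1_rim and peg0 below 0.03 m and z of tumbler1_rim in the frame of peg0 below 0.03 m) or (horizontal distance between tumbler1_rim and peg1 below 0.03 m and z of tumbler1_rim in the frame of peg1 below 0.03 m) or (horizontal distance between tumbler1_rim and peg2 below 0.03 m and z of tumbler1_rim in the frame of peg2 below 0.03 m)) and ((horizontal distance between tumbler2_rim and peg0 below 0.03 m and z of tumbler2_rim in the frame of peg0 below 0.03 m) or (horizontal distance between tumbler2_rim and peg1 below 0.03 m and z of tumbler2_rim in the frame of peg1 below 0.03 m) or (horizontal distance between tumbler2_rim and peg2 below 0.03 m and z of tumbler2_rim in the frame of peg2 below 0.03 m)) and value of joint treadle above 0.27 rad and value of joint valve above 0.85 rad), for 1.8 s.
6. the treadle is let up again (value of joint treadle below 0.05 rad), for 0.1 s.
At the end, for the whole second after the job is handed in: every tumbler present stands at rest upside down on a peg (mouth centre within 13 mm of the peg's axis, rim within 6 mm of the block's top, tilt under 11 degrees), the treadle is up (under 0.05 rad) and the valve lever is shut (under 0.15 rad) (((horizontal distance between tumbler0_rim and peg0 below 0.013 m and z of tumbler0_rim in the frame of peg0 below 0.006 m) or (horizontal distance between tumbler0_rim and peg1 below 0.013 m and z of tumbler0_rim in the frame of peg1 below 0.006 m) or (horizontal distance between tumbler0_rim and peg2 below 0.013 m and z of tumbler0_rim in the frame of peg2 below 0.006 m)) and angle between each of tumbler0, tumbler1, tumbler2's own x axis and vertical above 2.95 rad and linear speed of each of tumbler0, tumbler1, tumbler2 below 0.03 m/s and ((horizontal distance between tumbler1_rim and peg0 below 0.013 m and z of tumbler1_rim in the frame of peg0 below 0.006 m) or (horizontal distance between tumbler1_rim and peg1 below 0.013 m and z of tumbler1_rim in the frame of peg1 below 0.006 m) or (horizontal distance between tumbler1_rim and peg2 below 0.013 m and z of tumbler1_rim in the frame of peg2 below 0.006 m)) and ((horizontal distance between tumbler2_rim and peg0 below 0.013 m and z of tumbler2_rim in the frame of peg0 below 0.006 m) or (horizontal distance between tumbler2_rim and peg1 below 0.013 m and z of tumbler2_rim in the frame of peg1 below 0.006 m) or (horizontal distance between tumbler2_rim and peg2 below 0.013 m and z of tumbler2_rim in the frame of peg2 below 0.006 m)) and value of joint treadle below 0.05 rad and value of joint valve below 0.15 rad); the robot touches nothing.
It fails at once if one of the other loose things on the bench is shifted by more than 4 cm (distance of any of puck_a, puck_b, bottle, jar, block, pen from where it was at the start of the episode above 0.04 m).
Of tumbler0, tumbler1, tumbler2 only 2 to 3 are there at a start; the rules pass over those that are not, and their reading is None.
At some moment in a run one of tumbler0, tumbler1, tumbler2 may be knocked a few centimetres aside while the robot is not near it.
Once in a run the grip may slacken for a moment while it holds something.
It also fails if it takes over 210 s, if anything falls off the work surface, if the arm or the gripper's body presses on something with over 40 N, if the wrist force passes 120 N, or if a joint passes its speed limit or range.

## Working session

There is one attempt and no reset: what is moved stays moved. The work goes in short steps, Python scripts to look and compute and a tool call to move; the robot and the scene stay as the last step left them, time stands still between calls to the robot, and variables do not carry over. Pictures are saved under pics/ and viewed, at most 14 in all, crops included, and the job is handed in when it is done.

Besides the shell and the picture viewer there is one more tool, called after "Request:" as name(argument=value, ...) on one line, values as JSON. carry_out: Moves the arm, as the interface text tells. Its arguments: {"type":"object","properties":{"slide":{"type":"array","items":{"type":"array","items":{"type":"number"}}},"spin":{"type":"array","items":{"type":"number"}},"fingers":{"type":"number"},"squeeze":{"type":"number"}},"required":["slide","spin"]}

```bash
mkdir -p pics; ls
python3 - <<'E'
from station import arm
import cv2
for n in("scene","top"):
    im=arm.camera(n); cv2.imwrite(f"pics/{n}0.png",cv2.resize(im[:,:,::-1],None,fx=1.5,fy=1.5,interpolation=cv2.INTER_CUBIC)); i=arm.camera_info(n);print(n,i)
print(arm.camera_info("wrist")); s=arm.get_state();print(s['t'],s['eef_pos'],s['tcp_rot'],s['opening'])
E
```

```text
pics
scene {'fx': 371.87195149735027, 'fy': 371.87195149735027, 'cx': 256.1901461509811, 'cy': 190.35856205691573, 'k1': -0.07161628492604977, 'pose': array([[ 8.50863778e-01,  3.80992151e-01, -3.61767622e-01,
         8.49837778e-01],
       [ 5.25386336e-01, -6.16791334e-01,  5.86120848e-01,
        -5.23208799e-01],
       [ 1.72308412e-04, -6.88776765e-01, -7.24973475e-01,
         7.34614710e-01],
       [ 0.00000000e+00,  0.00000000e+00,  0.00000000e+00,
         1.00000000e+00]])}
top {'fx': 427.01743300202804, 'fy': 427.01743300202804, 'cx': 257.0294647939605, 'cy': 187.99691107588606, 'k1': -0.03607492294996261, 'pose': array([[ 2.62521538e-02, -9.83356949e-01,  1.79777458e-01,
         3.44663437e-01],
       [-9.99643579e-01, -2.66966622e-02, -5.31285368e-05,
         1.07768586e-02],
       [ 4.85170237e-03, -1.79711987e-01, -9.83707305e-01,
         1.10870132e+00],
       [ 0.00000000e+00,  0.00000000e+00,  0.00000000e+00,
         1.00000000e+00]])}
{'fx': 299.8541238750761, 'fy': 299.8541238750761, 'cx': 255.96202649293215, 'cy': 197.09268240847595, 'k1': 0.013907795662473481, 'T_tool_cam': array([[-1.68800905e-04, -9.65878810e-01, -2.58994394e-01,
         6.49320486e-02],
       [ 9.99999927e-01, -7.41513462e-05, -3.75219236e-04,
        -6.89992560e-04],
       [ 3.43211526e-04, -2.58994439e-01,  9.65878752e-01,
        -1.26117075e-01],
       [ 0.00000000e+00,  0.00000000e+00,  0.00000000e+00,
         1.00000000e+00]])}
0.1 [ 0.23261395 -0.52524435  0.24745359] [[ 9.14398459e-01  4.04814943e-01 -5.65217511e-04]
 [ 4.04815290e-01 -9.14396786e-01  1.76022330e-03]
 [ 1.95731620e-04 -1.83835416e-03 -9.99998291e-01]] 0.08510607909712378
```

View pics/top0.png

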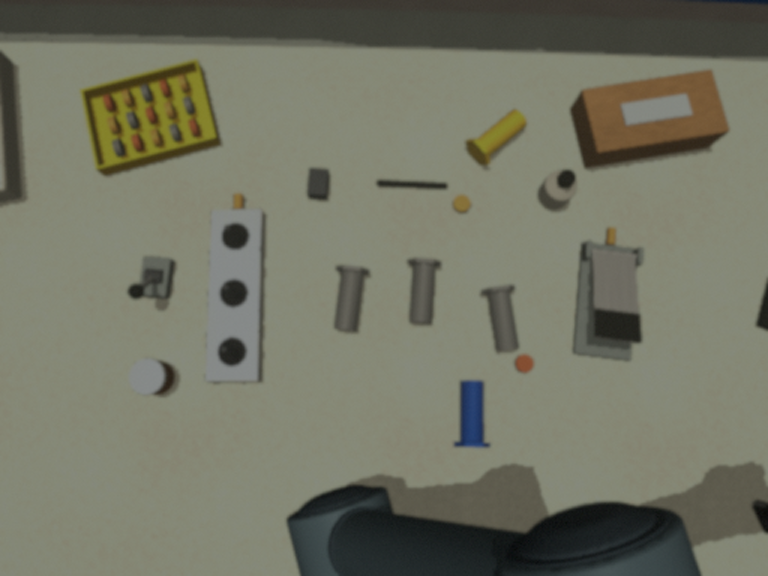

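View pics/scene0.png

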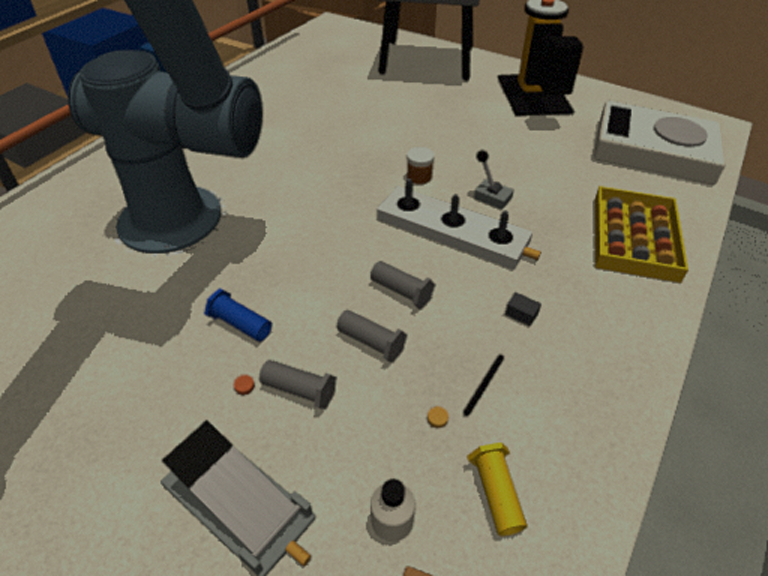

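Grey tumblers, top picture: (348,298), (423,291) and (502,318). The blue one (472,413) and yellow one (497,137) are look-alikes. The lever ball is at (136,291), the manifold at (235,293) and the treadle pad at (617,326).

```bash
cat > h.py <<'E'
from station import arm
import cv2,numpy as np
def ray(n,u,v,st=None):
    i=arm.camera_info(n); p=np.array([(u-i['cx'])/i['fx'],(v-i['cy'])/i['fy']]); s=p.copy()
    for _ in range(20): s=p/(1+i['k1']*(s@s))
    if n=="wrist":
        st=st or arm.get_state(); T=np.eye(4);T[:3,:3]=st['tcp_rot'];T[:3,3]=st['eef_pos'];P=T@i['T_tool_cam']
    else: P=i['pose']
    return P[:3,3],P[:3,:3]@np.array([s[0],s[1],1])
def bp(n,u,v,z,k=1.5,st=None):
    o,d=ray(n,u/k,v/k,st); return np.round((o+d*(z-o[2])/d[2])[:2],4)
def tri(a,b,k=1.5):
    (o1,d1),(o2,d2)=[ray(n,u/k,v/k) for n,u,v in (a,b)]
    t=np.linalg.lstsq(np.c_[d1,-d2],o2-o1,rcond=None)[0]; return np.round((o1+d1*t[0]+o2+d2*t[1])/2,4),np.round(np.linalg.norm(o1+d1*t[0]-o2-d2*t[1]),4)
def snap(n,name,box=None,k=1.5):
    st=arm.get_state(); im=arm.camera(n)[:,:,::-1]
    if box: im=im[box[1]:box[3],box[0]:box[2]]
    cv2.imwrite(f"pics/{name}.png",cv2.resize(im,None,fx=k,fy=k,interpolation=cv2.INTER_CUBIC)); return st
E
python3 - <<'E'
from h import *
T=lambda *a:print(a,bp("top",*a))
print("ball",tri(("top",136,291),("scene",482,156)))
for p in [(235,236),(233,293),(231,351)]: T(*p,.033)
print("pegtip",tri(("top",235,228),("scene",504,212)),tri(("top",232,347),("scene",408,182)))
for c in [(212,209),(263,209),(207,381),(260,381)]: T(*c,.03)
print("valve block");[T(*c,.025) for c in [(145,257),(173,258),(140,297),(168,299)]]
print("tumblers foot/rim top");[T(*c) for c in [(352,268,.03),(345,331,.02),(425,262,.03),(421,324,.02),(498,290,.03),(508,351,.02)]]
print("pad");[T(*c,.079) for c in [(596,309),(637,313),(594,338),(640,341)]]
print("pad tri",tri(("top",596,309),("scene",231,459)), tri(("top",594,338),("scene",164,460)), tri(("top",637,313),("scene",207,423)))
print("others");[T(*c) for c in [(318,184,.03),(412,184,.006),(461,204,.012),(560,188,.05),(524,363,.012),(152,376,.06)]]
E
```

```text
ball (array([0.5059, 0.4144, 0.0911]), np.float64(0.0024))
(235, 236, 0.033) [0.6151 0.2735]
(233, 293, 0.033) [0.5152 0.27  ]
(231, 351, 0.033) [0.4167 0.2666]
pegtip (array([0.6164, 0.2615, 0.0951]), np.float64(0.0077)) (array([0.4213, 0.2532, 0.0921]), np.float64(0.0055))
(212, 209, 0.03) [0.6635 0.318 ]
(263, 209, 0.03) [0.6658 0.2285]
(207, 381, 0.03) [0.3658 0.3041]
(260, 381, 0.03) [0.3684 0.2155]
valve block
(145, 257, 0.025) [0.5755 0.4298]
(173, 258, 0.025) [0.575  0.3807]
(140, 297, 0.025) [0.5051 0.4319]
(168, 299, 0.025) [0.5029 0.3831]
tumblers foot/rim top
(352, 268, 0.03) [0.5647 0.069 ]
(345, 331, 0.02) [0.4569 0.0776]
(425, 262, 0.03) [ 0.5786 -0.0563]
(421, 324, 0.02) [ 0.4724 -0.0517]
(498, 290, 0.03) [ 0.5331 -0.182 ]
(508, 351, 0.02) [ 0.4301 -0.2004]
pad
(596, 309, 0.079) [ 0.4974 -0.3335]
(637, 313, 0.079) [ 0.4926 -0.4009]
(594, 338, 0.079) [ 0.4499 -0.3288]
(640, 341, 0.079) [ 0.4469 -0.4039]
pad tri (array([ 0.5016, -0.344 ,  0.0486]), np.float64(0.0009)) (array([ 0.4383, -0.3689,  0.0342]), np.float64(0.0589)) (array([ 0.4899, -0.361 ,  0.1537]), np.float64(0.0252))
others
(318, 184, 0.03) [0.7141 0.1343]
(412, 184, 0.006) [ 0.727  -0.0322]
(461, 204, 0.012) [ 0.6901 -0.1201]
(560, 188, 0.05) [ 0.7121 -0.2875]
(524, 363, 0.012) [ 0.411  -0.2292]
(152, 376, 0.06) [0.3706 0.3865]
```

Request:
carry_out(slide=[[0, 0, 0], [0, 0, 0], [0, 0, 0], [0, 0, 0], [0, 0, 0]], spin=[-0.1154, -0.1154, -0.1154, -0.1154, -0.1154])

```text
t: 0.6
eef_pos: [0.2327, -0.5254, 0.2477]
tcp_rot: [[0.542, 0.841, -0.0], [0.841, -0.542, 0.001], [0.001, -0.001, -1.0]]
contact_force: [0.4, 0.1, -0.7]
opening: 0.085
grip_force: 0.0
```

Request:
carry_out(slide=[[0, 0, 0], [0, 0, 0], [0, 0, 0], [0, 0, 0], [0, 0, 0]], spin=[-0.1154, -0.1154, -0.1154, -0.1154, -0.1154])

```text
t: 1.1
eef_pos: [0.2327, -0.5254, 0.2477]
tcp_rot: [[-0.005, 1.0, -0.0], [1.0, 0.005, 0.001], [0.001, -0.0, -1.0]]
contact_force: [-0.4, 0.5, 0.1]
opening: 0.0858
grip_force: 0.0
```

Request:
carry_out(slide=[[0.03, 0.03, 0], [0.04, 0.025, 0], [0.042, 0.025, 0], [0.042, 0.025, 0], [0.042, 0.025, 0]], spin=[0, 0, 0, 0, 0])

```text
t: 1.6
eef_pos: [0.3632, -0.3279, 0.2479]
tcp_rot: [[0.001, 1.0, -0.0], [1.0, -0.001, 0.001], [0.001, -0.0, -1.0]]
contact_force: [0.7, -0.1, -0.3]
opening: 0.0851
grip_force: 0.0
```

Request:
carry_out(slide=[[0.045, 0.01, 0], [0.045, 0.01, 0], [0.045, 0.01, 0], [0.045, 0.01, 0], [0.045, 0.01, 0]], spin=[0, 0, 0, 0, 0])

```text
t: 2.1
eef_pos: [0.4125, -0.1029, 0.248]
tcp_rot: [[0.0, 1.0, -0.0], [1.0, -0.0, 0.0], [0.0, -0.0, -1.0]]
contact_force: [0.4, 0.1, -0.0]
opening: 0.0855
grip_force: 0.0
```

Request:
carry_out(slide=[[0.045, 0.01, 0], [0.045, 0.01, 0], [0.045, 0.01, 0], [0.045, 0.01, 0], [0.045, 0.01, 0]], spin=[0, 0, 0, 0, 0])

```text
t: 2.6
eef_pos: [0.4625, 0.1221, 0.248]
tcp_rot: [[-0.0, 1.0, -0.0], [1.0, 0.0, -0.0], [-0.0, -0.0, -1.0]]
contact_force: [0.2, 0.5, 0.0]
opening: 0.0854
grip_force: 0.0
```

Request:
carry_out(slide=[[0.04, 0.005, 0], [0.04, 0.005, 0], [0.04, 0.005, 0], [0.02, 0, 0], [0, 0, 0]], spin=[0, 0, 0, 0, 0], fingers=0.05)

```text
t: 3.1
eef_pos: [0.4773, 0.2625, 0.2475]
tcp_rot: [[-0.004, 1.0, -0.001], [1.0, 0.004, 0.0], [0.0, -0.001, -1.0]]
contact_force: [1.1, -0.4, 0.2]
opening: 0.0499
grip_force: 0.0
```

Run:
```python
from h import *
snap("wrist","w1"); print(arm.get_state()['eef_pos'])
```

```text
[0.477287   0.26091831 0.24755986]
```

View pics/w1.png

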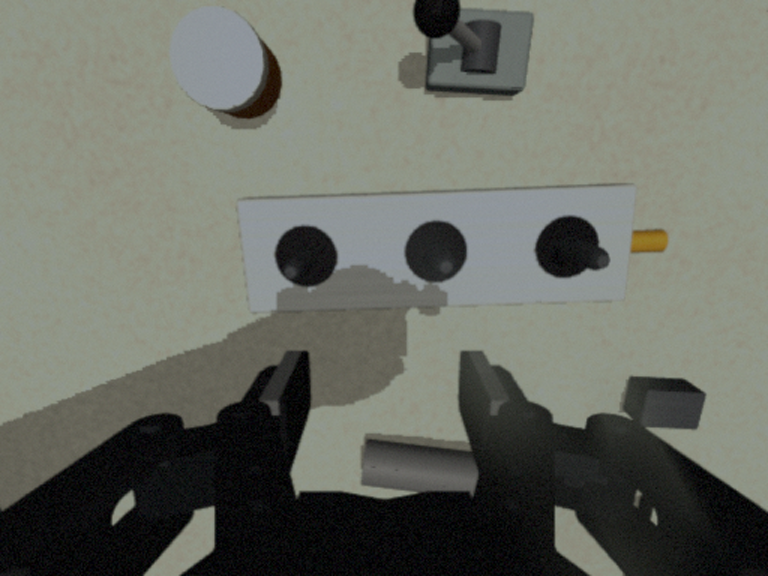

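Pegs' washers are at (306,256), (436,251) and (567,246), the ball is at (437,13), and the valve block is at (479,50).

Run:
```python
from h import *
st=arm.get_state()
for c in [(306,256,.03),(436,251,.03),(567,246,.03),(292,271,.09),(446,268,.09),(598,259,.09),(437,13,.092),(480,12,.025),(431,83,.025),(522,87,.025),(534,13,.025),(240,200,.03),(633,186,.03),(250,310,.03),(625,299,.03)]: print(c,bp("wrist",*c,st=st))
```

```text
(306, 256, 0.03) [0.4161 0.266 ]
(436, 251, 0.03) [0.5164 0.2702]
(567, 246, 0.03) [0.6165 0.2742]
(292, 271, 0.09) [0.4172 0.2669]
(446, 268, 0.09) [0.5162 0.2691]
(598, 259, 0.09) [0.6126 0.2751]
(437, 13, 0.092) [0.5053 0.4128]
(480, 12, 0.025) [0.5415 0.4338]
(431, 83, 0.025) [0.5094 0.3896]
(522, 87, 0.025) [0.5741 0.3869]
(534, 13, 0.025) [0.5783 0.4331]
(240, 200, 0.03) [0.3686 0.3082]
(633, 186, 0.03) [0.6601 0.3188]
(250, 310, 0.03) [0.3696 0.2224]
(625, 299, 0.03) [0.6665 0.2322]
```

Request:
carry_out(slide=[[0.032, 0.006, 0], [0.04, 0.006, 0], [0.04, 0.006, 0], [0.04, 0.01, 0], [0, 0, 0.03]], spin=[0, 0, 0, 0, 0])

```text
t: 3.65
eef_pos: [0.5103, 0.4172, 0.2223]
tcp_rot: [[-0.002, 1.0, 0.01], [1.0, 0.002, 0.008], [0.007, 0.01, -1.0]]
contact_force: [0.5, -0.8, 0.1]
opening: 0.0501
grip_force: 0.0
```

Request:
carry_out(slide=[[0, 0, 0.03], [0, 0, 0.03], [0, 0, 0.03], [0, 0, 0.03], [0, 0, 0]], spin=[0, 0, 0, 0, 0])

```text
t: 4.15
eef_pos: [0.503, 0.4083, 0.0933]
tcp_rot: [[0.002, 1.0, -0.008], [1.0, -0.002, -0.006], [-0.006, -0.008, -1.0]]
contact_force: [-1.9, -0.1, -0.1]
opening: 0.0501
grip_force: 0.0
```

Request:
carry_out(slide=[[0, 0.008, 0], [0, 0.012, 0], [0, 0.012, 0], [0, 0.012, 0], [0, 0.012, 0]], spin=[0, 0, 0, 0, 0], fingers=0.032)

```text
t: 4.65
eef_pos: [0.5642, 0.4122, 0.1015]
tcp_rot: [[0.001, 1.0, 0.004], [1.0, -0.001, 0.002], [0.002, 0.004, -1.0]]
contact_force: [0.1, -0.7, -0.8]
opening: 0.0322
grip_force: 0.5
```

Request:
carry_out(slide=[[0, 0.01, 0], [0, 0.01, 0], [0, 0.004, 0], [0, 0, 0], [0, 0, 0]], spin=[0, 0, 0, 0, 0])

```text
t: 5.15
eef_pos: [0.5851, 0.4121, 0.1007]
tcp_rot: [[-0.0, 1.0, -0.002], [1.0, 0.0, 0.001], [0.001, -0.002, -1.0]]
contact_force: [-6.3, 0.0, 2.9]
opening: 0.0322
grip_force: 3.2
```

Request:
carry_out(slide=[[0, -0.003, 0], [0, 0, -0.03], [0, 0, -0.04], [0, 0, -0.04], [0, 0, -0.04]], spin=[0, 0, 0, 0, 0], fingers=0.05)

```text
t: 5.65
eef_pos: [0.5837, 0.4119, 0.252]
tcp_rot: [[0.001, 1.0, 0.004], [1.0, -0.001, 0.001], [0.001, 0.004, -1.0]]
contact_force: [0.5, 0.8, 0.5]
opening: 0.0498
grip_force: 0.0
```

Request:
carry_out(slide=[[-0.03, -0.005, 0], [-0.045, -0.007, 0], [-0.045, -0.007, 0], [-0.045, -0.007, 0], [-0.045, -0.007, 0]], spin=[0, 0, 0, 0, 0], fingers=0.0)

```text
t: 6.15
eef_pos: [0.5505, 0.2003, 0.2504]
tcp_rot: [[0.0, 1.0, 0.005], [1.0, -0.0, 0.0], [0.0, 0.005, -1.0]]
contact_force: [0.6, -0.5, -0.1]
opening: -0.0002
grip_force: 0.0
```

Request:
carry_out(slide=[[-0.045, -0.007, 0], [-0.045, -0.007, 0], [-0.045, -0.007, 0], [-0.045, -0.007, 0], [-0.045, -0.007, 0]], spin=[0, 0, 0, 0, 0])

```text
t: 6.65
eef_pos: [0.5154, -0.0253, 0.2504]
tcp_rot: [[0.0, 1.0, 0.005], [1.0, -0.0, -0.001], [-0.001, 0.005, -1.0]]
contact_force: [0.8, -0.6, -0.2]
opening: -0.0004
grip_force: 0.0
```

Request:
carry_out(slide=[[-0.045, -0.007, 0], [-0.045, -0.007, 0], [-0.045, -0.007, 0], [-0.045, -0.007, 0], [-0.045, -0.005, 0]], spin=[0, 0, 0, 0, 0])

```text
t: 7.15
eef_pos: [0.4818, -0.2508, 0.2505]
tcp_rot: [[0.001, 1.0, 0.003], [1.0, -0.001, -0.003], [-0.003, 0.003, -1.0]]
contact_force: [0.2, 0.3, 0.4]
opening: 0.0001
grip_force: 0.0
```

Run:
```python
from h import *
st=snap("wrist","w2"); print(st['eef_pos'],st['opening'])
im=arm.camera("scene")
b=cv2.resize(im[80:170,250:380,::-1],None,fx=4,fy=4); cv2.imwrite("pics/s2.png",b)
a=cv2.imread("pics/w2.png"); b=cv2.resize(b,(390,270)); cv2.imwrite("pics/c2.png",np.vstack([a[:,:768],np.pad(b,((0,0),(0,378),(0,0)))])[::1][:600+246]) 
c=np.vstack([cv2.resize(a,(456,342)),cv2.resize(b,(456,256))]); cv2.imwrite("pics/c2.png",c)
```

```text
[ 0.48178975 -0.25075435  0.25054199] 5.4300926465960425e-05
```

View pics/c2.png

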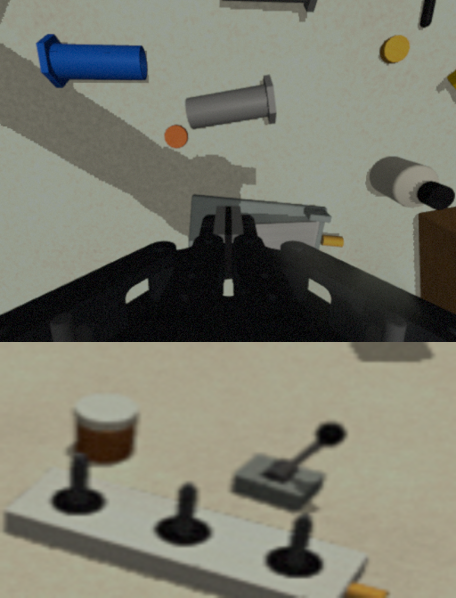

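The lever now leans open. Next the treadle press.

Request:
carry_out(slide=[[-0.04, -0.003, 0], [-0.04, -0.003, 0.02], [-0.036, -0.004, 0.03], [0, 0, 0.04], [0, 0, 0.03]], spin=[0, 0, 0, 0, 0])

```text
t: 7.75
eef_pos: [0.4719, -0.3653, 0.1278]
tcp_rot: [[0.002, 1.0, 0.001], [1.0, -0.002, -0.002], [-0.002, 0.001, -1.0]]
contact_force: [0.2, 0.9, -0.5]
opening: 0.0003
grip_force: 0.0
```

Request:
carry_out(slide=[[0, 0, 0.025], [0, 0, 0.015], [0, 0, 0.015], [0, 0, 0.012], [0, 0, 0.008]], spin=[0, 0, 0, 0, 0])

```text
t: 8.25
eef_pos: [0.4715, -0.3646, 0.0551]
tcp_rot: [[0.0, 1.0, -0.001], [1.0, -0.0, -0.003], [-0.003, -0.001, -1.0]]
contact_force: [-4.9, 0.7, 10.8]
opening: 0.0002
grip_force: 5.4
```

Request:
carry_out(slide=[[0, 0, 0.002], [0, 0, 0.002], [0, 0, 0], [0, 0, 0], [0, 0, 0]], spin=[0, 0, 0, 0, 0])

```text
t: 8.75
eef_pos: [0.4716, -0.3646, 0.0548]
tcp_rot: [[0.0, 1.0, 0.0], [1.0, -0.0, -0.004], [-0.004, 0.0, -1.0]]
contact_force: [-10.8, 5.7, 29.1]
opening: -0.0001
grip_force: 14.0
```

Request:
carry_out(slide=[[0, 0, -0.02], [0, 0, -0.04], [0, 0, -0.045], [0, 0, -0.045], [0, 0, -0.045]], spin=[0, 0, 0, 0, 0])

```text
t: 9.25
eef_pos: [0.4723, -0.3638, 0.248]
tcp_rot: [[-0.0, 1.0, 0.002], [1.0, 0.0, -0.003], [-0.003, 0.002, -1.0]]
contact_force: [1.1, -0.4, -0.1]
opening: -0.0002
grip_force: 0.0
```

Request:
carry_out(slide=[[0.035, 0.013, 0], [0.037, 0.013, 0], [0.037, 0.013, 0], [0.037, 0.013, 0], [0.037, 0.011, 0]], spin=[0, 0, 0, 0, 0], fingers=0.085)

```text
t: 9.75
eef_pos: [0.536, -0.1794, 0.2462]
tcp_rot: [[-0.0, 1.0, 0.003], [1.0, 0.0, -0.002], [-0.002, 0.003, -1.0]]
contact_force: [0.9, -0.4, -0.8]
opening: 0.0722
grip_force: 0.0
```

Request:
carry_out(slide=[[0, 0, 0], [0, 0, 0], [0, 0, 0], [0, 0, 0], [0, 0, 0]], spin=[-0.12, -0.12, -0.12, -0.12, -0.12])

```text
t: 10.25
eef_pos: [0.5355, -0.1807, 0.246]
tcp_rot: [[-0.569, 0.822, 0.003], [0.822, 0.569, -0.002], [-0.003, 0.001, -1.0]]
contact_force: [0.1, -0.5, -0.3]
opening: 0.085
grip_force: 0.0
```

Request:
carry_out(slide=[[0, 0, 0], [0, 0, 0], [0, 0, 0], [0, 0, 0], [0, 0, 0]], spin=[-0.12, -0.12, -0.12, -0.12, -0.12])

```text
t: 10.75
eef_pos: [0.5355, -0.1808, 0.246]
tcp_rot: [[-0.934, 0.358, 0.003], [0.358, 0.934, -0.002], [-0.003, -0.0, -1.0]]
contact_force: [0.4, 1.0, -0.5]
opening: 0.0852
grip_force: 0.0
```

Request:
carry_out(slide=[[0, 0, 0], [0, 0, 0], [0, 0, 0], [0, 0, 0], [0, 0, 0]], spin=[-0.12, -0.12, -0.12, -0.12, -0.06])

```text
t: 11.25
eef_pos: [0.5355, -0.1808, 0.246]
tcp_rot: [[-0.985, -0.172, 0.003], [-0.172, 0.985, -0.002], [-0.003, -0.002, -1.0]]
contact_force: [-0.2, -0.5, 0.1]
opening: 0.085
grip_force: 0.0
```

Run:
```python
from h import *
st=snap("wrist","w3"); print(st['eef_pos'],st['tcp_rot'],st['opening'],arm.finger_overhang,st['contact_force'])
```

```text
[ 0.53550028 -0.18076261  0.2460412 ] [[-0.98507623 -0.17209557  0.00281624]
 [-0.17210027  0.98507827 -0.00151916]
 [-0.00251277 -0.00198116 -0.99999488]] 0.08502667382844238 0.017 [-0.23209648 -0.52464587  0.14659811]
```

View pics/w3.png

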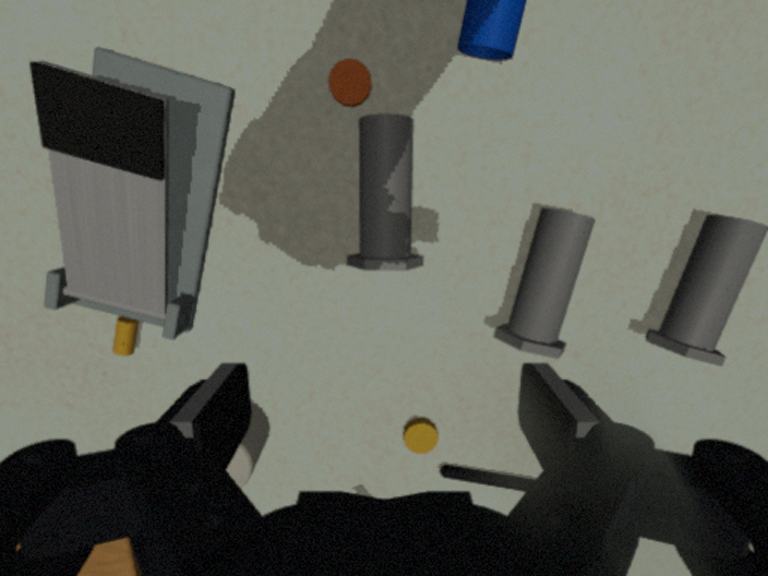

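Foot C corners are at (347,261) and (423,261), its rim at (361..412,116). Puck_a sits above it at (350,83). Feet of B and A are near (530,340) and (686,345).

Run:
```python
from h import *
st=arm.get_state(); R=st['tcp_rot'];p=st['eef_pos']
def f(u,v,z):
    w=bp("wrist",u,v,z,st=st); d=R.T@np.r_[w-p[:2],0]; print((u,v),w,"tool",d[:2].round(4))
for c in [(347,261,.026),(423,261,.026),(387,269,.052),(386,128,.04),(350,83,.012),(496,332,.026),(565,352,.026),(567,215,.03),(648,333,.026),(723,358,.026),(737,223,.03)]: f(*c)
```

```text
(347, 261) [ 0.5398 -0.2091] tool [ 0.0007 -0.0287]
(423, 261) [ 0.5295 -0.1506] tool [0.0007 0.0307]
(387, 269) [ 0.5354 -0.1783] tool [-0.0003  0.0024]
(386, 128) [ 0.4398 -0.1958] tool [0.0969 0.0017]
(350, 83) [ 0.4114 -0.2276] tool [ 0.1303 -0.0247]
(496, 332) [ 0.5768 -0.0807] tool [-0.0579  0.0914]
(565, 352) [ 0.5839 -0.0209] tool [-0.0753  0.1491]
(567, 215) [ 0.476  -0.0518] tool [0.0363 0.1373]
(648, 333) [0.5563 0.0404] tool [-0.0587  0.2142]
(723, 358) [0.5665 0.1072] tool [-0.0803  0.2783]
(737, 223) [0.4603 0.0742] tool [0.03   0.2641]
```

Request:
carry_out(slide=[[0, 0.001, 0.04], [0, 0, 0.045], [0, 0, 0.045], [0, 0, 0.045], [0, 0, 0.03]], spin=[0, 0, 0, 0, 0])

```text
t: 11.8
eef_pos: [0.5339, -0.1792, 0.0375]
tcp_rot: [[-0.986, -0.167, -0.001], [-0.167, 0.986, 0.0], [0.001, 0.0, -1.0]]
contact_force: [-0.1, 0.3, -0.3]
opening: 0.085
grip_force: 0.0
```

Request:
carry_out(slide=[[0, 0, 0.01], [0, 0, 0.008], [0, 0, 0], [0, 0, 0], [0, 0, 0]], spin=[0, 0, 0, 0, 0])

```text
t: 12.3
eef_pos: [0.5362, -0.1805, 0.0231]
tcp_rot: [[-0.986, -0.168, 0.003], [-0.168, 0.986, -0.002], [-0.003, -0.002, -1.0]]
contact_force: [-1.4, 0.1, -0.0]
opening: 0.0848
grip_force: 0.0
```

Request:
carry_out(slide=[[0, 0, 0], [0, 0, 0], [0, 0, 0], [0, 0, 0], [0, 0, 0]], spin=[0, 0, 0, 0, 0], fingers=0.05, squeeze=20)

```text
t: 12.8
eef_pos: [0.5353, -0.18, 0.0224]
tcp_rot: [[-0.986, -0.168, 0.002], [-0.168, 0.986, -0.0], [-0.002, -0.001, -1.0]]
contact_force: [-0.8, 0.7, 4.2]
opening: 0.0582
grip_force: 20.4
```

Request:
carry_out(slide=[[0, 0, -0.01], [0, 0, -0.015], [0, 0, -0.015], [0, 0, -0.015], [0, 0, -0.015]], spin=[0, 0, 0, 0, 0])

```text
t: 13.3
eef_pos: [0.5345, -0.1798, 0.0924]
tcp_rot: [[-0.986, -0.168, -0.0], [-0.168, 0.986, -0.0], [0.0, -0.0, -1.0]]
contact_force: [-0.0, 0.1, -1.8]
opening: 0.058
grip_force: 21.7
```

Run:
```python
from h import *
st=snap("wrist","w4"); print(st['eef_pos'],st['opening'],st['grip_force'])
im=arm.camera("scene");b=cv2.resize(im[190:330,100:260,::-1],None,fx=3,fy=3)
a=cv2.imread("pics/w4.png"); a=cv2.resize(a,(480,360)); cv2.imwrite("pics/c4.png",cv2.resize(np.hstack([a[:,:400],cv2.resize(b,(400,360))]),None,fx=1,fy=1))
```

```text
[ 0.53447565 -0.17976585  0.09238246] 0.0579886108487211 21.694829687476158
```

View pics/c4.png

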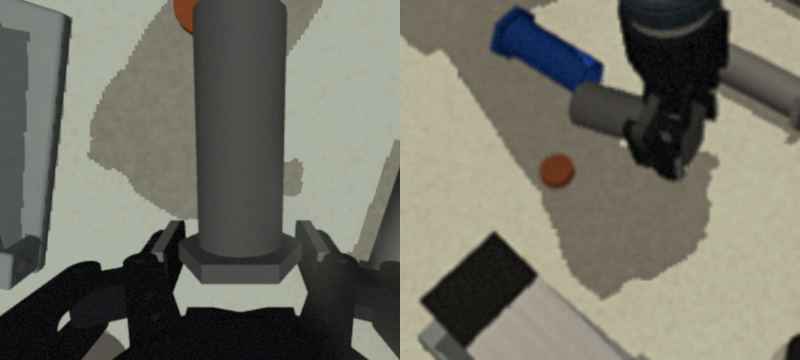

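The pads hold it level at 20 N, so gravity does not swing it. I'll lower it to just above the bench and slacken by setting the opening.

Request:
carry_out(slide=[[0, 0, 0.02], [0, 0, 0.02], [0, 0, 0.015], [0, 0, 0.01], [0, 0, 0]], spin=[0, 0, 0, 0, 0], fingers=0.0565)

```text
t: 13.9
eef_pos: [0.533, -0.1791, 0.0245]
tcp_rot: [[-0.986, -0.168, -0.003], [-0.168, 0.986, 0.001], [0.003, 0.002, -1.0]]
contact_force: [-0.5, 0.4, -0.5]
opening: 0.0576
grip_force: 21.7
```

Request:
carry_out(slide=[[0, 0, 0], [0, 0, 0], [0, 0, 0], [0, 0, 0], [0, 0, 0]], spin=[0, 0, 0, 0, 0], fingers=0.0573)

```text
t: 14.4
eef_pos: [0.5349, -0.18, 0.0267]
tcp_rot: [[-0.986, -0.168, 0.001], [-0.168, 0.986, -0.0], [-0.001, -0.001, -1.0]]
contact_force: [0.8, 0.3, -0.8]
opening: 0.0583
grip_force: 21.7
```

Request:
carry_out(slide=[[0, 0, 0], [0, 0, 0], [0, 0, 0], [0, 0, 0], [0, 0, 0]], spin=[0, 0, 0, 0, 0], fingers=0.0578)

```text
t: 14.9
eef_pos: [0.5346, -0.1798, 0.0263]
tcp_rot: [[-0.986, -0.168, -0.0], [-0.168, 0.986, -0.0], [0.0, -0.0, -1.0]]
contact_force: [-0.0, -0.6, -0.5]
opening: 0.0578
grip_force: 21.7
```

Request:
carry_out(slide=[[0, 0, 0], [0, 0, 0], [0, 0, 0], [0, 0, 0], [0, 0, 0]], spin=[0, 0, 0, 0, 0], fingers=0.0581)

```text
t: 15.4
eef_pos: [0.5346, -0.1798, 0.0263]
tcp_rot: [[-0.986, -0.168, -0.0], [-0.168, 0.986, -0.0], [0.0, -0.0, -1.0]]
contact_force: [-0.8, 0.0, -1.7]
opening: 0.0584
grip_force: 20.3
```

Request:
carry_out(slide=[[0, 0, 0], [0, 0, 0], [0, 0, 0], [0, 0, 0], [0, 0, 0]], spin=[0, 0, 0, 0, 0], fingers=0.0584)

```text
t: 15.9
eef_pos: [0.5346, -0.1798, 0.0263]
tcp_rot: [[-0.986, -0.168, 0.0], [-0.168, 0.986, -0.0], [-0.0, -0.0, -1.0]]
contact_force: [1.7, 0.2, -1.1]
opening: 0.0583
grip_force: 15.5
```

Request:
carry_out(slide=[[0, 0, 0], [0, 0, 0], [0, 0, 0], [0, 0, 0], [0, 0, 0]], spin=[0, 0, 0, 0, 0], fingers=0.0587)

```text
t: 16.4
eef_pos: [0.5346, -0.1798, 0.0263]
tcp_rot: [[-0.986, -0.168, -0.0], [-0.168, 0.986, -0.0], [0.0, -0.0, -1.0]]
contact_force: [-0.6, 0.8, -0.6]
opening: 0.0588
grip_force: 11.2
```

Request:
carry_out(slide=[[0, 0, 0], [0, 0, 0], [0, 0, 0], [0, 0, 0], [0, 0, 0]], spin=[0, 0, 0, 0, 0], fingers=0.0591)

```text
t: 16.9
eef_pos: [0.5346, -0.1798, 0.0263]
tcp_rot: [[-0.986, -0.168, 0.0], [-0.168, 0.986, -0.0], [0.0, -0.0, -1.0]]
contact_force: [-0.6, -0.5, 0.2]
opening: 0.0588
grip_force: 6.3
```

Request:
carry_out(slide=[[0, 0, -0.005], [0, 0, -0.01], [0, 0, -0.01], [0, 0, -0.005], [0, 0, 0]], spin=[0, 0, 0, 0, 0])

```text
t: 17.4
eef_pos: [0.5358, -0.1804, 0.0579]
tcp_rot: [[-0.986, -0.168, 0.003], [-0.168, 0.986, -0.001], [-0.002, -0.002, -1.0]]
contact_force: [0.1, 0.4, -0.7]
opening: 0.0593
grip_force: 6.3
```

Run:
```python
from h import *
st=snap("wrist","w5",(130,0,390,220),2); print(st['eef_pos'],st['opening'],st['grip_force'])
```

```text
[ 0.53580355 -0.1803844   0.05790495] 0.059318581732759515 6.278282236307859
```

View pics/w5.png

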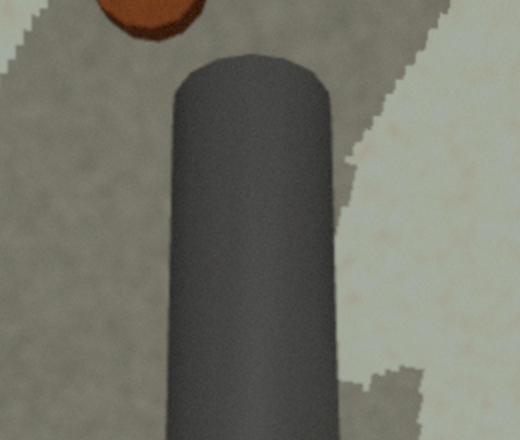

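Request:
carry_out(slide=[[0, 0, -0.01], [0, 0, -0.012], [0, 0, -0.012], [0, 0, -0.012], [0, 0, -0.01]], spin=[0, 0, 0, 0, 0], fingers=0.0592)

```text
t: 17.95
eef_pos: [0.5352, -0.1801, 0.114]
tcp_rot: [[-0.986, -0.168, 0.001], [-0.168, 0.986, -0.001], [-0.001, -0.001, -1.0]]
contact_force: [-0.8, -1.2, -0.0]
opening: 0.0591
grip_force: 5.2
```

Request:
carry_out(slide=[[0, 0, -0.01], [0, 0, -0.005], [0, 0, 0], [0, 0, 0], [0, 0, 0]], spin=[0, 0, 0, 0, 0])

```text
t: 18.45
eef_pos: [0.5341, -0.1796, 0.1266]
tcp_rot: [[-0.986, -0.168, -0.001], [-0.168, 0.986, 0.0], [0.001, 0.001, -1.0]]
contact_force: [-0.9, -0.2, -0.6]
opening: 0.0589
grip_force: 5.2
```

Run:
```python
from h import *
st=snap("wrist","w6"); print(st['eef_pos'],st['opening'],st['grip_force'])
im=arm.camera("scene");b=cv2.resize(im[170:310,120:280,::-1],None,fx=3,fy=3)
a=cv2.imread("pics/w6.png"); a=cv2.resize(a,(480,360)); cv2.imwrite("pics/c6.png",np.hstack([a[:,:400],cv2.resize(b,(400,360))]))
```

```text
[ 0.53413804 -0.17961629  0.12663379] 0.058929207475709226 5.195337412878871
```

View pics/c6.png

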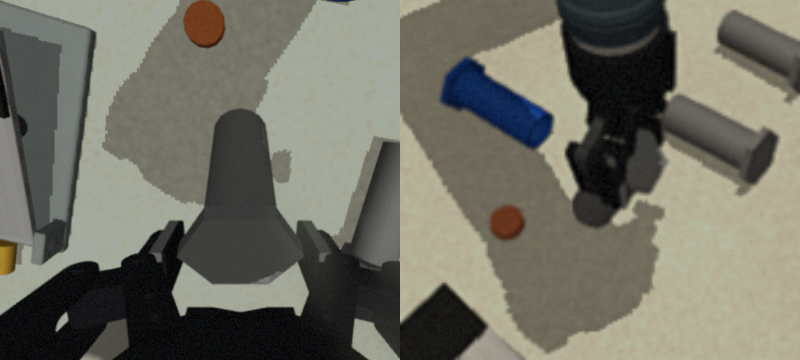

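```bash
cat >> h.py <<'E'
def tilt(v,u=256,gz=.0035,gx=0.):
    """swing of a gripped tumbler from vertical (rad, + = mouth to the camera), from full-res row of its rim's far edge; tool coords"""
    i=arm.camera_info("wrist"); T=i['T_tool_cam']; C=np.linalg.inv(T); best=[]
    for f in np.linspace(-.3,1.6,381):
        a=np.array([np.sin(f),0,np.cos(f)]);n=np.array([np.cos(f),0,-np.sin(f)])
        pts=[np.array([gx,0,-gz])+104e-3*a+20e-3*(np.cos(t)*n+np.sin(t)*np.array([0,1,0])) for t in np.linspace(0,6.28,40)]
        q=[(C@np.r_[p,1])[:3] for p in pts]; vm=min(i['cy']+i['fy']*p[1]/p[2] for p in q); best.append((abs(vm-v),f))
    return min(best)
E
python3 -c "
from h import *
print(tilt(117),tilt(112),tilt(122))"
```

```text
(np.float64(0.13260309781111346), np.float64(0.48000000000000004)) (np.float64(0.054184875629402995), np.float64(0.52)) (np.float64(0.30671259826664254), np.float64(0.44))
```

Request:
carry_out(slide=[[0, 0, 0], [0, 0, 0], [0, 0, 0], [0, 0, 0], [0, 0, 0]], spin=[0, 0, 0, 0, 0], fingers=0.0593)

```text
t: 19.05
eef_pos: [0.5346, -0.1799, 0.1273]
tcp_rot: [[-0.986, -0.168, 0.0], [-0.168, 0.986, -0.0], [-0.0, -0.0, -1.0]]
contact_force: [-0.1, -0.0, 0.0]
opening: 0.0591
grip_force: 4.2
```

Request:
carry_out(slide=[[0, 0, 0], [0, 0, 0], [0, 0, 0], [0, 0, 0], [0, 0, 0]], spin=[0, 0, 0, 0, 0], fingers=0.0594)

```text
t: 19.55
eef_pos: [0.5346, -0.1798, 0.1273]
tcp_rot: [[-0.986, -0.168, 0.0], [-0.168, 0.986, -0.0], [-0.0, -0.0, -1.0]]
contact_force: [-0.0, 0.4, -0.6]
opening: 0.0591
grip_force: 3.3
```

```bash
cat >> h.py <<'E'
def rimrow(cols=(246,266)):
    """first dark row (full-res) going down the middle columns: the tumbler's rim edge"""
    im=arm.camera("wrist").astype(float).mean(2)[:, cols[0]:cols[1]].mean(1); return im
E
python3 - <<'E'
from h import *
r=rimrow(); print(arm.get_state()['grip_force']); print(r[60:240:4].round().astype(int).tolist())
E
```

```text
3.2864265237003565
[111, 113, 112, 113, 113, 114, 114, 115, 115, 114, 113, 112, 111, 112, 112, 114, 116, 63, 55, 56, 56, 56, 55, 55, 56, 55, 56, 56, 56, 56, 56, 55, 56, 55, 55, 54, 56, 55, 55, 55, 56, 56, 55, 64, 64]
```

Request:
carry_out(slide=[[0, 0, 0.01], [0, 0, 0.01], [0, 0, 0.006], [0, 0, 0.002], [0, 0, 0]], spin=[0, 0, 0, 0, 0])

```text
t: 20.1
eef_pos: [0.5347, -0.1798, 0.0991]
tcp_rot: [[-0.986, -0.168, -0.0], [-0.168, 0.986, 0.0], [0.0, 0.0, -1.0]]
contact_force: [-0.3, 0.8, 0.1]
opening: 0.0594
grip_force: 3.3
```

Request:
carry_out(slide=[[0.008, 0, -0.001], [0.009, 0, 0], [0.009, 0, 0], [0.009, 0, 0], [0.007, 0, 0.001]], spin=[0, 0, 0, 0, 0])

```text
t: 20.6
eef_pos: [0.4921, -0.187, 0.0995]
tcp_rot: [[-0.986, -0.168, -0.0], [-0.168, 0.986, -0.0], [0.0, -0.0, -1.0]]
contact_force: [-0.5, -0.3, 1.3]
opening: 0.0593
grip_force: 3.3
```

Run:
```python
from h import *
r=rimrow(); s=arm.get_state(); print(s['grip_force'],s['eef_pos'],s['contact_force']); print(r[60:240:4].round().astype(int).tolist(),[(f,tilt(f)[1]) for f in (130,150,170)])
```

```text
3.3588729333132505 [ 0.49109604 -0.18706517  0.09926525] [-3.07876936 -1.16026051  3.16353594]
[108, 108, 109, 111, 110, 110, 110, 110, 109, 110, 112, 110, 108, 108, 109, 109, 109, 109, 111, 110, 111, 111, 112, 111, 110, 110, 109, 109, 84, 43, 43, 44, 43, 43, 43, 43, 43, 43, 42, 48, 68, 68, 67, 68, 68] [(130, np.float64(0.38000000000000006)), (150, np.float64(0.22500000000000003)), (170, np.float64(0.07))]
```

Request:
carry_out(slide=[[0, 0, 0], [0, 0, 0], [0, 0, 0], [0, 0, 0], [0, 0, 0]], spin=[0, 0, 0, 0, 0], fingers=0.0854)

```text
t: 21.15
eef_pos: [0.4934, -0.1869, 0.0992]
tcp_rot: [[-0.986, -0.169, 0.0], [-0.169, 0.986, -0.0], [0.0, -0.0, -1.0]]
contact_force: [0.6, 0.5, -0.5]
opening: 0.0856
grip_force: 0.0
```

Run:
```python
from h import *
st=snap("wrist","w7"); print(st['eef_pos'],st['opening'],st['contact_force'])
```

```text
[ 0.49341808 -0.18686292  0.09923184] 0.08557317437308314 [ 0.59198744  0.51949259 -0.52805176]
```

View pics/w7.png

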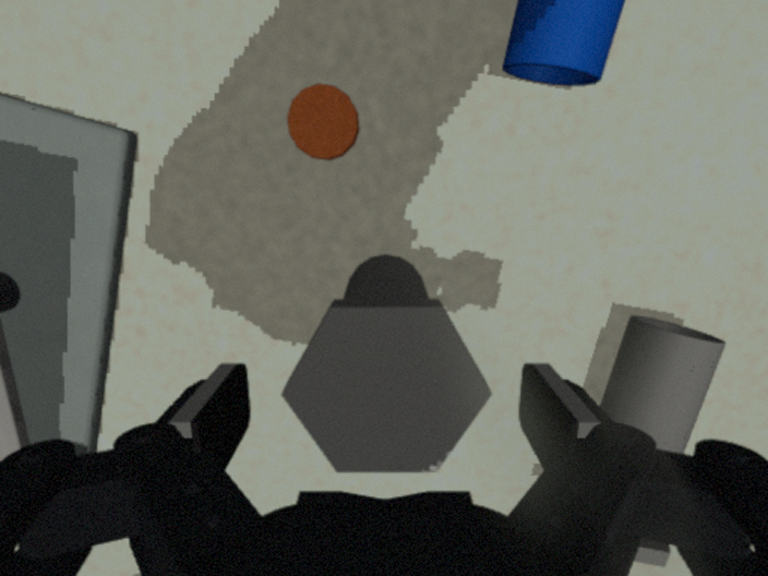

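The tumbler is standing upside down. Its foot's hexagon has corners at (283,392) and (491,392).

Run:
```python
from h import *
st=arm.get_state();R=st['tcp_rot'];p=st['eef_pos']
for c in [(283,392),(491,392),(387,302),(387,471)]:
    w=bp("wrist",*c,.108,st=st); print(w,(R.T@np.r_[w-p[:2],0])[:2].round(4))
```

```text
[ 0.4922 -0.2158] [ 0.0061 -0.0283]
[ 0.4822 -0.1571] [0.006  0.0312]
[ 0.4608 -0.191 ] [0.0328 0.0014]
[ 0.5129 -0.182 ] [-0.02    0.0015]
```

Request:
carry_out(slide=[[0.006, 0.0015, 0], [0, 0, 0], [0, 0, 0], [0, 0, 0], [0, 0, 0]], spin=[0, 0.1309, 0.1309, 0.1309, 0.1309])

```text
t: 21.7
eef_pos: [0.4866, -0.1863, 0.0993]
tcp_rot: [[-0.936, 0.352, -0.0], [0.352, 0.936, -0.0], [0.0, -0.0, -1.0]]
contact_force: [-0.5, 0.3, -0.2]
opening: 0.0851
grip_force: 0.0
```

Request:
carry_out(slide=[[0, 0, 0], [0, 0, 0], [0, 0, 0], [0, 0, 0], [0, 0, 0]], spin=[0, 0, 0, 0, 0], fingers=0.045, squeeze=40)

```text
t: 22.2
eef_pos: [0.4871, -0.1865, 0.0995]
tcp_rot: [[-0.938, 0.346, 0.0], [0.346, 0.938, -0.0], [-0.0, -0.0, -1.0]]
contact_force: [-1.1, 0.2, 2.3]
opening: 0.0509
grip_force: 41.8
```

Request:
carry_out(slide=[[0, 0, 0], [0, 0, -0.02], [0, 0, -0.035], [0, 0, -0.04], [0, 0, -0.035]], spin=[0, 0, 0, 0, 0])

```text
t: 22.7
eef_pos: [0.4868, -0.1863, 0.2305]
tcp_rot: [[-0.938, 0.347, -0.0], [0.347, 0.938, 0.0], [0.0, -0.0, -1.0]]
contact_force: [0.5, 0.3, -0.4]
opening: 0.0508
grip_force: 42.2
```

Request:
carry_out(slide=[[0, 0, 0], [0, 0, 0], [0, 0, 0], [0, 0, 0], [0, 0, 0]], spin=[-0.1, -0.1, -0.1, -0.094, 0])

```text
t: 23.2
eef_pos: [0.4868, -0.1863, 0.2288]
tcp_rot: [[-0.999, -0.04, -0.001], [-0.04, 0.999, 0.0], [0.001, 0.0, -1.0]]
contact_force: [-0.8, -0.3, -1.8]
opening: 0.0513
grip_force: 42.2
```

Request:
carry_out(slide=[[-0.01, 0.025, 0], [-0.012, 0.038, 0], [-0.012, 0.038, 0], [-0.012, 0.038, 0], [-0.012, 0.038, 0]], spin=[0, 0, 0, 0, 0])

```text
t: 23.7
eef_pos: [0.5381, -0.0058, 0.229]
tcp_rot: [[-0.999, -0.037, -0.0], [-0.037, 0.999, -0.0], [0.0, -0.0, -1.0]]
contact_force: [0.3, -0.4, -0.9]
opening: 0.0511
grip_force: 42.2
```

Request:
carry_out(slide=[[-0.012, 0.038, 0], [-0.012, 0.038, 0], [-0.012, 0.038, 0], [-0.012, 0.038, 0], [-0.012, 0.038, 0]], spin=[0, 0, 0, 0, 0])

```text
t: 24.2
eef_pos: [0.5905, 0.1866, 0.2288]
tcp_rot: [[-0.999, -0.038, -0.001], [-0.038, 0.999, -0.0], [0.001, -0.0, -1.0]]
contact_force: [0.1, -0.1, 0.1]
opening: 0.051
grip_force: 42.2
```

Request:
carry_out(slide=[[-0.012, 0.038, 0], [-0.012, 0.03, 0], [-0.005, 0.02, 0], [0, 0, 0], [0, 0, 0]], spin=[0, 0, 0, 0, 0])

```text
t: 24.7
eef_pos: [0.6157, 0.274, 0.2285]
tcp_rot: [[-0.999, -0.039, -0.001], [-0.039, 0.999, -0.001], [0.001, -0.001, -1.0]]
contact_force: [-0.1, -0.8, -0.5]
opening: 0.0513
grip_force: 42.2
```

Run:
```python
from h import *
st=snap("wrist","w8"); print(st['eef_pos'],st['opening'],st['grip_force']); R=st['tcp_rot']
d=R.T@np.r_[np.array([.616,.274])-st['eef_pos'][:2],0]; print(d)
```

```text
[0.61567568 0.27401647 0.22851873] 0.051338963805534175 42.20666170120239
[-3.23426153e-04 -2.91550730e-05 -2.86118000e-07]
```

View pics/w8.png

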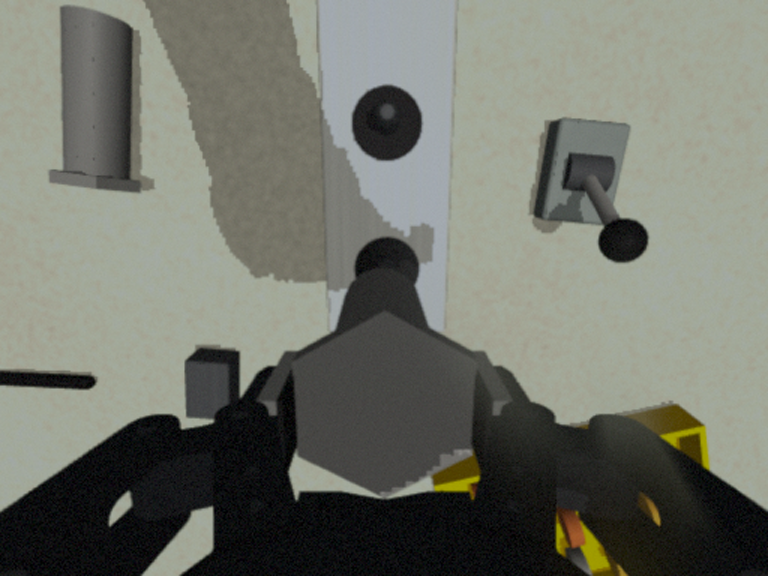

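Valve ball at (623,240) is still open, and the tumbler hangs plumb over the peg. Lowering.

Request:
carry_out(slide=[[0, 0, 0.015], [0, 0, 0.02], [0, 0, 0.02], [0, 0, 0.02], [0, 0, 0.015]], spin=[0, 0, 0, 0, 0])

```text
t: 25.25
eef_pos: [0.6153, 0.2721, 0.1381]
tcp_rot: [[-0.999, -0.037, -0.001], [-0.037, 0.999, -0.001], [0.001, -0.001, -1.0]]
contact_force: [0.5, 0.4, -0.6]
opening: 0.0513
grip_force: 42.2
```

Request:
carry_out(slide=[[0, 0, 0.006], [0, 0, 0.003], [0, 0, 0], [0, 0, 0], [0, 0, 0]], spin=[0, 0, 0, 0, 0])

```text
t: 25.75
eef_pos: [0.6166, 0.2742, 0.1314]
tcp_rot: [[-0.999, -0.039, 0.002], [-0.039, 0.999, 0.0], [-0.002, 0.0, -1.0]]
contact_force: [0.2, 0.6, -0.9]
opening: 0.051
grip_force: 42.2
```

Request:
carry_out(slide=[[0, 0, 0], [0, 0, 0], [0, 0, 0], [0, 0, 0], [0, 0, 0]], spin=[0, 0, 0, 0, 0], fingers=0.0854)

```text
t: 26.25
eef_pos: [0.6159, 0.274, 0.1303]
tcp_rot: [[-0.999, -0.04, 0.0], [-0.04, 0.999, -0.0], [-0.0, -0.0, -1.0]]
contact_force: [0.3, -0.9, -1.1]
opening: 0.0853
grip_force: 0.0
```

Run:
```python
from h import *
st=snap("wrist","w9"); print(st['eef_pos'],st['opening'],st['contact_force'])
a=cv2.imread("pics/w9.png",0); 
def hexc():
    im=arm.camera("wrist");g=im.astype(float).mean(2); print(g[200:330:6,257].round().astype(int).tolist()); print(g[265,150:370:6].round().astype(int).tolist(),g[250,150:370:6].round().astype(int).tolist())
hexc()
```

```text
[0.61594717 0.27403101 0.1302939 ] 0.08533585231773494 [ 0.26787363 -0.86375241 -1.05254935]
[38, 40, 68, 66, 66, 63, 63, 64, 64, 68, 62, 65, 64, 66, 68, 70, 65, 63, 63, 63, 66, 73]
[0, 2, 12, 154, 152, 156, 155, 104, 68, 66, 64, 64, 64, 65, 66, 65, 64, 64, 68, 66, 63, 67, 66, 68, 70, 71, 67, 123, 147, 149, 146, 148, 151, 53, 40, 36, 25] [47, 6, 3, 155, 154, 153, 155, 72, 63, 66, 65, 68, 66, 65, 66, 65, 66, 67, 67, 68, 67, 63, 68, 69, 70, 72, 75, 99, 148, 147, 148, 148, 148, 61, 35, 33, 60]
```

Request:
carry_out(slide=[[0, 0, -0.01], [0, 0, -0.03], [0, 0, -0.04], [0, 0, -0.04], [0, -0.02, 0]], spin=[0, 0, 0, 0, 0])

```text
t: 26.85
eef_pos: [0.6195, 0.2568, 0.2584]
tcp_rot: [[-0.999, -0.043, 0.012], [-0.043, 0.999, 0.005], [-0.012, 0.004, -1.0]]
contact_force: [0.9, 0.3, -0.7]
opening: 0.0851
grip_force: 0.0
```

Request:
carry_out(slide=[[0.008, -0.04, 0], [0.008, -0.045, 0], [0.008, -0.045, 0], [0.008, -0.045, 0], [0.008, -0.045, 0]], spin=[0, 0, 0, 0, 0])

```text
t: 27.35
eef_pos: [0.5851, 0.031, 0.2514]
tcp_rot: [[-0.999, -0.04, 0.001], [-0.04, 0.999, -0.0], [-0.001, -0.0, -1.0]]
contact_force: [1.0, -0.2, -0.3]
opening: 0.0853
grip_force: 0.0
```

Request:
carry_out(slide=[[0.009, -0.045, 0], [0, -0.039, 0], [0, 0, 0], [0, 0, 0], [0, 0, 0]], spin=[0, 0, 0.05, 0.05, 0])

```text
t: 27.85
eef_pos: [0.5799, -0.0522, 0.2511]
tcp_rot: [[-0.998, 0.061, 0.001], [0.061, 0.998, -0.0], [-0.001, -0.0, -1.0]]
contact_force: [-0.1, -0.1, -0.2]
opening: 0.085
grip_force: 0.0
```

Run:
```python
from h import *
st=snap("wrist","w10"); print(st['eef_pos'],st['opening'],st['contact_force'])
```

```text
[ 0.57991261 -0.05224699  0.25113706] 0.08503168212814664 [-0.09324313 -0.05239914 -0.24483465]
```

View pics/w10.png

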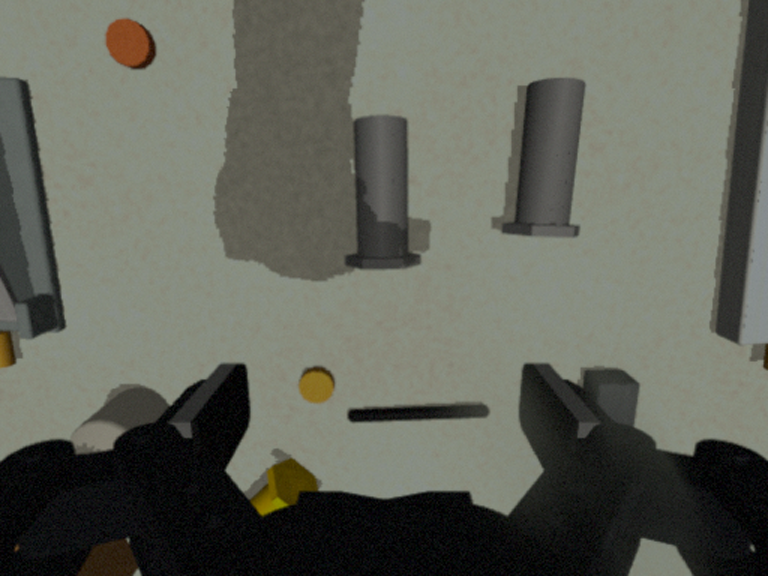

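B's foot corners are at (345,260) and (421,259), its rim centre at (381,118). A's foot corners are at (503,228) and (579,231), its rim at (555,80).

```bash
cat >> h.py <<'E'
def tool(c,st):
    w=bp("wrist",*c,st=st); return w,(st['tcp_rot'].T@np.r_[w-st['eef_pos'][:2],0])[:2].round(4)
E
python3 - <<'E'
from h import *
st=arm.get_state()
for c in [(345,260,.026),(421,259,.026),(383,269,.052),(381,120,.04),(503,228,.026),(579,231,.026),(541,236,.052),(555,82,.04)]: print(c,*tool(c,st))
E
```

```text
(345, 260, 0.026) [ 0.5771 -0.0821] [ 0.001  -0.0303]
(421, 259, 0.026) [ 0.5799 -0.0221] [0.0018 0.0297]
(383, 269, 0.052) [ 0.5808 -0.0522] [-0.0009 -0.0003]
(381, 120, 0.04) [ 0.4769 -0.0473] [ 0.1031 -0.0016]
(503, 228, 0.026) [0.5594 0.0424] [0.0261 0.0929]
(579, 231, 0.026) [0.5653 0.1011] [0.0237 0.1518]
(541, 236, 0.052) [0.5634 0.0631] [0.0234 0.1138]
(555, 82, 0.04) [0.4601 0.0732] [0.1271 0.1177]
```

Request:
carry_out(slide=[[0, 0, 0.04], [0, 0, 0.045], [0, 0, 0.045], [0, 0, 0.045], [0, 0, 0.03]], spin=[0, 0, 0, 0, 0])

```text
t: 28.4
eef_pos: [0.5781, -0.0508, 0.0425]
tcp_rot: [[-0.998, 0.058, -0.003], [0.058, 0.998, 0.001], [0.003, 0.0, -1.0]]
contact_force: [0.4, 0.2, -0.3]
opening: 0.0852
grip_force: 0.0
```

Request:
carry_out(slide=[[0, 0, 0.013], [0, 0, 0.01], [0, 0, 0], [0, 0, 0], [0, 0, 0]], spin=[0, 0, 0, 0, 0])

```text
t: 28.9
eef_pos: [0.5815, -0.052, 0.0241]
tcp_rot: [[-0.998, 0.06, 0.003], [0.06, 0.998, -0.001], [-0.003, -0.001, -1.0]]
contact_force: [0.7, -1.1, 0.1]
opening: 0.0856
grip_force: 0.0
```

Request:
carry_out(slide=[[0, 0, 0], [0, 0, 0], [0, 0, 0], [0, 0, 0], [0, 0, 0]], spin=[0, 0, 0, 0, 0], fingers=0.0594, squeeze=20)

```text
t: 29.4
eef_pos: [0.5805, -0.052, 0.0229]
tcp_rot: [[-0.998, 0.061, 0.002], [0.061, 0.998, -0.001], [-0.002, -0.001, -1.0]]
contact_force: [-0.7, -1.3, 3.8]
opening: 0.0596
grip_force: 2.9
```

Request:
carry_out(slide=[[0, 0, 0], [0, 0, 0], [0, 0, 0], [0, 0, 0], [0, 0, 0]], spin=[0, 0, 0, 0, 0])

```text
t: 29.9
eef_pos: [0.5803, -0.052, 0.0225]
tcp_rot: [[-0.998, 0.06, 0.001], [0.06, 0.998, -0.001], [-0.001, -0.001, -1.0]]
contact_force: [1.9, -1.8, 4.2]
opening: 0.0593
grip_force: 3.0
```

Request:
carry_out(slide=[[0, 0, -0.006], [0, 0, -0.01], [0, 0, -0.01], [0, 0, -0.01], [0, 0, -0.01]], spin=[0, 0, 0, 0, 0])

```text
t: 30.4
eef_pos: [0.5798, -0.0515, 0.0693]
tcp_rot: [[-0.998, 0.06, 0.0], [0.06, 0.998, 0.0], [-0.0, 0.0, -1.0]]
contact_force: [0.1, 0.5, -1.5]
opening: 0.0593
grip_force: 2.9
```

Request:
carry_out(slide=[[0, 0, -0.01], [0, 0, -0.01], [0, 0, -0.01], [0, 0, -0.01], [0, 0, -0.008]], spin=[0, 0, 0, 0, 0])

```text
t: 30.9
eef_pos: [0.5801, -0.0517, 0.1173]
tcp_rot: [[-0.998, 0.06, 0.001], [0.06, 0.998, -0.0], [-0.001, -0.0, -1.0]]
contact_force: [0.6, 0.4, -0.9]
opening: 0.0592
grip_force: 2.9
```

Request:
carry_out(slide=[[0, 0, -0.008], [0, 0, -0.004], [0, 0, 0], [0, 0, 0], [0, 0, 0]], spin=[0, 0, 0, 0, 0])

```text
t: 31.4
eef_pos: [0.5794, -0.0516, 0.1277]
tcp_rot: [[-0.998, 0.06, -0.001], [0.06, 0.998, 0.0], [0.001, 0.0, -1.0]]
contact_force: [0.6, 0.3, -1.8]
opening: 0.0592
grip_force: 2.9
```

```bash
cat >> h.py <<'E'
def rim():
    r=rimrow(); s=arm.get_state(); e=next((k for k in range(20,300) if r[k]<75 and r[k+1]<75),None); print("row",e,"tilt",tilt(e)[1],s['grip_force'],s['eef_pos'].round(4),s['contact_force'].round(1)); print(r[20:280:6].round().astype(int).tolist())
E
python3 -c "
from h import *
rim()"
```

```text
row 165 tilt 0.11000000000000004 2.8949430445209146 [ 0.5794 -0.0516  0.1277] [ 0.5  0.3 -2.2]
[157, 158, 159, 158, 159, 159, 157, 157, 159, 158, 157, 158, 158, 158, 156, 157, 158, 158, 143, 139, 144, 145, 137, 126, 81, 46, 45, 46, 44, 45, 44, 43, 43, 67, 67, 67, 67, 66, 66, 67, 66, 67, 66, 67]
```

Request:
carry_out(slide=[[0, 0, 0.01], [0, 0, 0.01], [0, 0, 0.006], [0, 0, 0.003], [0, 0, 0]], spin=[0, 0, 0, 0, 0])

```text
t: 31.95
eef_pos: [0.5796, -0.0516, 0.0988]
tcp_rot: [[-0.998, 0.06, -0.001], [0.06, 0.998, 0.0], [0.001, 0.0, -1.0]]
contact_force: [-0.2, 0.0, -1.0]
opening: 0.0593
grip_force: 3.0
```

Request:
carry_out(slide=[[0, 0, 0], [0, 0, 0], [0, 0, 0], [0, 0, 0], [0, 0, 0]], spin=[0, 0, 0, 0, 0], fingers=0.0854)

```text
t: 32.45
eef_pos: [0.5799, -0.0517, 0.0994]
tcp_rot: [[-0.998, 0.06, 0.0], [0.06, 0.998, -0.0], [-0.0, -0.0, -1.0]]
contact_force: [-0.1, 0.7, -0.1]
opening: 0.0854
grip_force: 0.0
```

```bash
cat >> h.py <<'E'
def hexa(name,zf):
    """foot hexagon of a standing tumbler near the TCP: centre and corners in tool axes, by threshold + polygon"""
    st=snap("wrist",name,k=1); g=cv2.imread(f"pics/{name}.png").astype(int); 
    m=((abs(g-65).max(2)<16)).astype(np.uint8); m=cv2.morphologyEx(m,cv2.MORPH_OPEN,np.ones((5,5)))
    n,l,s,c=cv2.connectedComponentsWithStats(m); k=l[int(260),int(257)]
    if not k: print("none");return
    cnt=max(cv2.findContours((l==k).astype(np.uint8),cv2.RETR_EXTERNAL,cv2.CHAIN_APPROX_NONE)[0],key=cv2.contourArea)
    p=cv2.approxPolyDP(cv2.convexHull(cnt),5,True)[:,0]
    for q in p: print(q,*tool((q[0],q[1],zf,1.),st))
    W=np.array([tool((q[0],q[1],zf,1.),st)[1] for q in cv2.convexHull(cnt)[:,0]],np.float32); print("centre",cv2.minEnclosingCircle(W),st['eef_pos'].round(4),"top row",p[:,1].min())
E
python3 -c "
from h import *
hexa('w11',.108)"
```

```text
[287 179] [ 0.5386 -0.0363] [0.0421 0.0128]
[312 230] [ 0.5609 -0.0266] [0.0204 0.0239]
[308 261] [ 0.575  -0.0285] [0.0062 0.0228]
[286 295] [ 0.591  -0.0386] [-0.0103  0.0137]
[219 295] [ 0.5892 -0.0682] [-0.0103 -0.0159]
[183 244] [ 0.5639 -0.0812] [ 0.0141 -0.0305]
[212 182] [ 0.538  -0.0663] [ 0.0409 -0.0171]
centre ((0.01565016619861126, -0.0012959481682628393), 0.030071478337049484) [ 0.5799 -0.0517  0.0994] top row 179
```

Request:
carry_out(slide=[[0.0157, -0.0014, 0], [0, 0, 0], [0, 0, 0], [0, 0, 0], [0, 0, 0]], spin=[0, 0.1309, 0.1309, 0.1309, 0.1309])

```text
t: 33.0
eef_pos: [0.564, -0.0521, 0.0994]
tcp_rot: [[-0.831, 0.556, 0.0], [0.556, 0.831, -0.0], [-0.0, 0.0, -1.0]]
contact_force: [1.1, 0.2, 0.3]
opening: 0.0855
grip_force: 0.0
```

Request:
carry_out(slide=[[0, 0, 0], [0, 0, 0], [0, 0, 0], [0, 0, 0], [0, 0, 0]], spin=[0, 0, 0, 0, 0], fingers=0.045, squeeze=40)

```text
t: 33.5
eef_pos: [0.5642, -0.0521, 0.0996]
tcp_rot: [[-0.835, 0.551, 0.0], [0.551, 0.835, -0.0], [-0.0, 0.0, -1.0]]
contact_force: [-0.2, 1.2, 3.0]
opening: 0.0512
grip_force: 41.6
```

Request:
carry_out(slide=[[0, 0, 0], [0, 0, -0.02], [0, 0, -0.035], [0, 0, -0.04], [0, 0, -0.035]], spin=[0, 0, 0, 0, 0])

```text
t: 34.0
eef_pos: [0.5638, -0.052, 0.2304]
tcp_rot: [[-0.834, 0.551, -0.0], [0.551, 0.834, 0.0], [0.0, -0.0, -1.0]]
contact_force: [1.0, 0.3, -0.4]
opening: 0.0506
grip_force: 42.1
```

Request:
carry_out(slide=[[0, 0, 0], [0, 0, 0], [0, 0, 0], [0, 0, 0], [0, 0, 0]], spin=[-0.125, -0.125, -0.125, -0.125, -0.125])

```text
t: 34.5
eef_pos: [0.5637, -0.0521, 0.2286]
tcp_rot: [[-0.999, -0.046, -0.001], [-0.046, 0.999, 0.0], [0.001, 0.0, -1.0]]
contact_force: [-0.4, 0.2, -0.7]
opening: 0.0512
grip_force: 42.0
```

Request:
carry_out(slide=[[0.003, 0.025, 0], [0.004, 0.038, 0], [0.004, 0.038, 0], [0.004, 0.038, 0], [0.004, 0.038, 0]], spin=[0, 0, 0, 0, 0])

```text
t: 35.0
eef_pos: [0.5372, 0.1253, 0.2287]
tcp_rot: [[-0.999, -0.041, -0.001], [-0.041, 0.999, -0.0], [0.001, -0.0, -1.0]]
contact_force: [0.7, -0.6, -0.6]
opening: 0.0513
grip_force: 42.1
```

Request:
carry_out(slide=[[0.004, 0.038, 0], [0.004, 0.038, 0], [0.004, 0.038, 0], [0.004, 0.0328, 0], [0, 0, 0]], spin=[0, 0, 0, 0, 0])

```text
t: 35.5
eef_pos: [0.5146, 0.2736, 0.2284]
tcp_rot: [[-0.999, -0.046, -0.001], [-0.046, 0.999, 0.001], [0.001, 0.001, -1.0]]
contact_force: [0.3, -0.7, 0.2]
opening: 0.051
grip_force: 42.2
```

Run:
```python
from h import *
st=snap("wrist","w12"); R=st['tcp_rot'];print(st['grip_force'],st['opening'],st['eef_pos'])
print(R.T@np.r_[np.array([.5163,.27])-st['eef_pos'][:2],0]); rim()
```

```text
42.1930540446192 0.051004098623978755 [0.51455192 0.2735992  0.22844753]
[-1.57887988e-03 -3.67656609e-03 -5.98849254e-06]
row 59 tilt 0.925 42.19427168369293 [0.5153 0.2704 0.2286] [-0.1 -0.   0. ]
[157, 159, 167, 168, 168, 168, 166, 32, 32, 51, 34, 24, 34, 34, 35, 168, 168, 168, 168, 166, 155, 146, 134, 112, 23, 21, 26, 29, 42, 42, 42, 43, 41, 46, 70, 69, 69, 69, 69, 69, 68, 69, 68, 69]
```

View pics/w12.png

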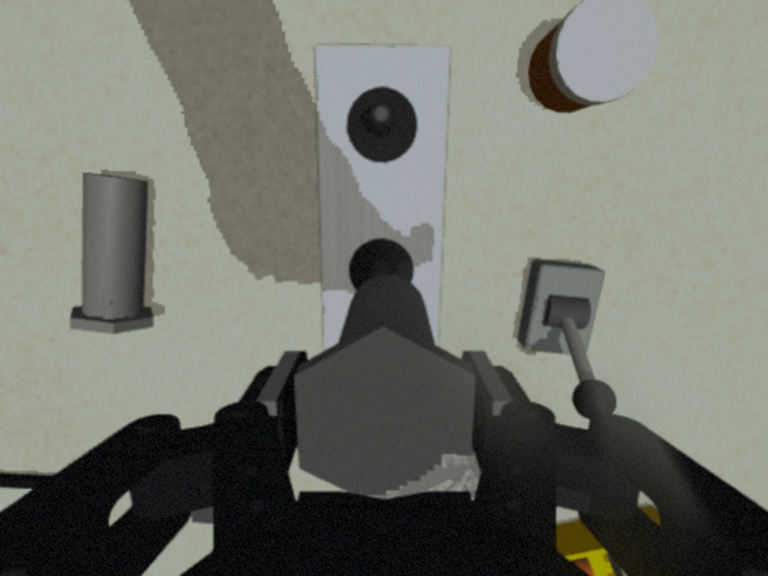

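Valve open, B is plumb above the middle peg (381,268), and A lies at (115,250). Lowering.

Request:
carry_out(slide=[[-0.001, 0, 0.015], [0, 0, 0.02], [0, 0, 0.02], [0, 0, 0.02], [0, 0, 0.015]], spin=[0, 0, 0, 0, 0])

```text
t: 36.1
eef_pos: [0.5165, 0.2681, 0.1377]
tcp_rot: [[-0.999, -0.039, -0.002], [-0.039, 0.999, -0.001], [0.002, -0.001, -1.0]]
contact_force: [0.5, 0.3, -0.7]
opening: 0.0516
grip_force: 42.2
```

Request:
carry_out(slide=[[0, 0, 0.006], [0, 0, 0.003], [0, 0, 0], [0, 0, 0], [0, 0, 0]], spin=[0, 0, 0, 0, 0])

```text
t: 36.6
eef_pos: [0.5174, 0.2702, 0.1311]
tcp_rot: [[-0.999, -0.041, 0.002], [-0.041, 0.999, 0.0], [-0.002, 0.0, -1.0]]
contact_force: [-0.4, 0.5, 0.1]
opening: 0.0513
grip_force: 42.2
```

Request:
carry_out(slide=[[0, 0, 0], [0, 0, 0], [0, 0, 0], [0, 0, 0], [0, 0, 0]], spin=[0, 0, 0, 0, 0], fingers=0.0854)

```text
t: 37.1
eef_pos: [0.5168, 0.2701, 0.1303]
tcp_rot: [[-0.999, -0.041, 0.0], [-0.041, 0.999, -0.0], [-0.0, -0.0, -1.0]]
contact_force: [-0.2, 0.5, 0.0]
opening: 0.0851
grip_force: 0.0
```

```bash
python3 -c "
from h import *
hexa('w13',.138)"
```

```text
[316 240] [0.5003 0.2954] [0.0155 0.026 ]
[318 299] [0.5286 0.2989] [-0.013   0.0283]
[256 328] [0.545  0.2717] [-0.0282  0.0005]
[227 326] [0.5444 0.2583] [-0.0271 -0.0129]
[205 309] [0.5359 0.2482] [-0.0182 -0.0226]
[201 247] [0.5055 0.2466] [ 0.0123 -0.023 ]
[255 216] [0.4906 0.2691] [0.0262 0.0001]
centre ((-0.001600000075995922, 0.0018999995663762093), 0.029620330780744553) [0.5168 0.2701 0.1303] top row 216
```

Request:
carry_out(slide=[[0, 0, -0.01], [0, 0, -0.03], [0, 0, -0.04], [0, 0, -0.04], [0, -0.02, 0]], spin=[0, 0, 0, 0, 0])

```text
t: 37.65
eef_pos: [0.5207, 0.2526, 0.2576]
tcp_rot: [[-0.999, -0.044, 0.011], [-0.044, 0.999, 0.005], [-0.012, 0.004, -1.0]]
contact_force: [0.5, 0.2, 0.4]
opening: 0.0857
grip_force: 0.0
```

Request:
carry_out(slide=[[-0.007, -0.035, 0], [-0.008, -0.04, 0], [-0.008, -0.04, 0], [-0.007, -0.035, 0], [-0.007, -0.0305, 0]], spin=[0, 0, 0, 0, 0])

```text
t: 38.15
eef_pos: [0.5623, 0.0694, 0.2512]
tcp_rot: [[-0.999, -0.04, 0.001], [-0.04, 0.999, -0.0], [-0.001, -0.0, -1.0]]
contact_force: [0.6, -0.3, 0.0]
opening: 0.0857
grip_force: 0.0
```

Request:
carry_out(slide=[[0, 0, 0], [0, 0, 0], [0, 0, 0], [0, 0, 0], [0, 0, 0]], spin=[0.055, 0.055, 0, 0, 0])

```text
t: 38.65
eef_pos: [0.562, 0.0715, 0.2506]
tcp_rot: [[-0.998, 0.068, 0.0], [0.068, 0.998, -0.0], [-0.0, -0.0, -1.0]]
contact_force: [-0.6, 0.8, 0.7]
opening: 0.085
grip_force: 0.0
```

Run:
```python
from h import *
st=snap("wrist","w14"); print(st['eef_pos'],st['tcp_rot'][:,0])
```

```text
[0.56197336 0.07147455 0.25058903] [-9.97700606e-01  6.77745312e-02 -3.37674325e-04]
```

View pics/w14.png

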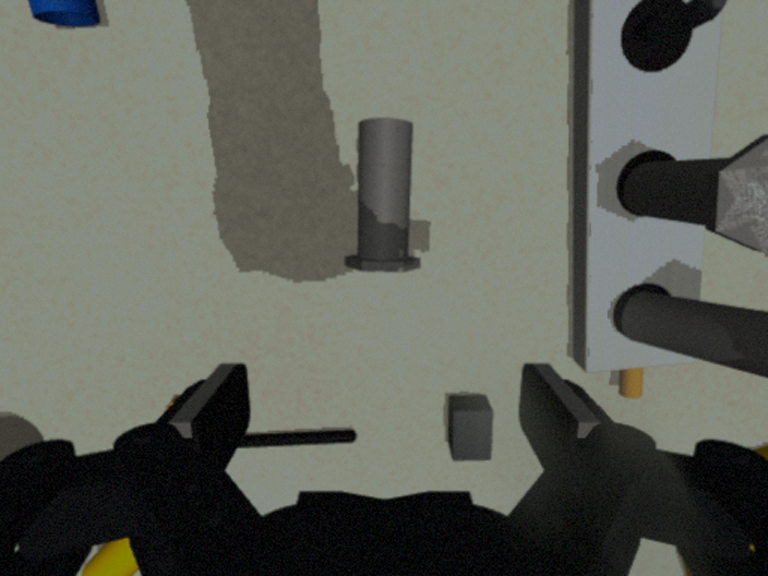

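Both tumblers on the pegs have their rims seated on the block. A's foot corners are (345,263) and (420,263), its rim (385,120). Same pick procedure.

Request:
carry_out(slide=[[-0.001, -0.0005, 0.04], [0, 0, 0.045], [0, 0, 0.045], [0, 0, 0.045], [0, 0, 0.03]], spin=[0.015, 0, 0, 0, 0])

```text
t: 39.2
eef_pos: [0.5609, 0.0709, 0.0422]
tcp_rot: [[-0.997, 0.083, -0.004], [0.083, 0.997, -0.0], [0.004, -0.0, -1.0]]
contact_force: [0.2, -0.3, -0.6]
opening: 0.0855
grip_force: 0.0
```

Request:
carry_out(slide=[[0, 0, 0.013], [0, 0, 0.01], [0, 0, 0], [0, 0, 0], [0, 0, 0]], spin=[0, 0, 0, 0, 0])

```text
t: 39.7
eef_pos: [0.5646, 0.0707, 0.024]
tcp_rot: [[-0.996, 0.084, 0.003], [0.084, 0.996, -0.0], [-0.003, 0.0, -1.0]]
contact_force: [-0.1, 0.6, 0.3]
opening: 0.0852
grip_force: 0.0
```

Request:
carry_out(slide=[[0, 0, 0], [0, 0, 0], [0, 0, 0], [0, 0, 0], [0, 0, 0]], spin=[0, 0, 0, 0, 0], fingers=0.0594, squeeze=20)

```text
t: 40.2
eef_pos: [0.5637, 0.0705, 0.0229]
tcp_rot: [[-0.996, 0.084, 0.001], [0.084, 0.996, -0.0], [-0.002, -0.0, -1.0]]
contact_force: [0.3, -0.4, 4.1]
opening: 0.0595
grip_force: 2.9
```

Request:
carry_out(slide=[[0, 0, 0], [0, 0, 0], [0, 0, 0], [0, 0, 0], [0, 0, 0]], spin=[0, 0, 0, 0, 0])

```text
t: 40.7
eef_pos: [0.5635, 0.0705, 0.0225]
tcp_rot: [[-0.996, 0.084, 0.001], [0.084, 0.996, -0.0], [-0.001, -0.0, -1.0]]
contact_force: [1.2, -1.2, 3.9]
opening: 0.0594
grip_force: 3.0
```

Request:
carry_out(slide=[[0, 0, -0.006], [0, 0, -0.01], [0, 0, -0.01], [0, 0, -0.01], [0, 0, -0.01]], spin=[0, 0, 0, 0, 0])

```text
t: 41.2
eef_pos: [0.5629, 0.0707, 0.0693]
tcp_rot: [[-0.996, 0.084, 0.0], [0.084, 0.996, 0.0], [-0.0, 0.0, -1.0]]
contact_force: [-0.8, -0.2, -0.3]
opening: 0.0595
grip_force: 3.0
```

Request:
carry_out(slide=[[0, 0, -0.01], [0, 0, -0.01], [0, 0, -0.01], [0, 0, -0.01], [0, 0, -0.008]], spin=[0, 0, 0, 0, 0])

```text
t: 41.7
eef_pos: [0.5632, 0.0706, 0.1173]
tcp_rot: [[-0.996, 0.084, 0.001], [0.084, 0.996, -0.0], [-0.001, -0.0, -1.0]]
contact_force: [0.1, 0.3, -1.2]
opening: 0.0597
grip_force: 3.0
```

Request:
carry_out(slide=[[0, 0, -0.008], [0, 0, -0.004], [0, 0, 0], [0, 0, 0], [0, 0, 0]], spin=[0, 0, 0, 0, 0])

```text
t: 42.2
eef_pos: [0.5625, 0.0706, 0.1277]
tcp_rot: [[-0.996, 0.084, -0.001], [0.084, 0.996, -0.0], [0.001, -0.0, -1.0]]
contact_force: [-0.3, 0.4, -0.2]
opening: 0.0595
grip_force: 3.0
```

```bash
python3 -c "
from h import *
rim()"
```

```text
row 154 tilt 0.195 2.965680998750031 [0.5625 0.0706 0.1277] [ 1.3  0.1 -0.5]
[153, 152, 152, 154, 152, 152, 152, 151, 153, 151, 151, 150, 152, 152, 153, 152, 153, 153, 153, 152, 152, 132, 102, 47, 46, 45, 45, 45, 44, 45, 44, 44, 45, 48, 63, 61, 62, 61, 62, 62, 62, 62, 62, 63]
```

Request:
carry_out(slide=[[0, 0, 0.01], [0, 0, 0.01], [0, 0, 0.005], [0, 0, 0.001], [0.005, 0, 0]], spin=[0, 0, 0, 0, 0])

```text
t: 42.75
eef_pos: [0.5581, 0.071, 0.1019]
tcp_rot: [[-0.996, 0.084, -0.0], [0.084, 0.996, -0.0], [-0.0, -0.0, -1.0]]
contact_force: [-0.4, 0.1, 0.1]
opening: 0.0593
grip_force: 3.0
```

Request:
carry_out(slide=[[0.008, 0, 0.001], [0.007, 0, 0.001], [0.003, 0, 0.001], [0, 0, 0], [0, 0, 0]], spin=[0, 0, 0, 0, 0])

```text
t: 43.25
eef_pos: [0.5404, 0.0726, 0.0999]
tcp_rot: [[-0.996, 0.084, 0.001], [0.084, 0.996, -0.0], [-0.001, 0.0, -1.0]]
contact_force: [-0.0, 0.7, 4.6]
opening: 0.0594
grip_force: 3.1
```

```bash
python3 -c "
from h import *
rim()"
```

```text
row 166 tilt 0.10000000000000003 3.1056606397032738 [0.5406 0.0726 0.0998] [ 0.3 -0.1  5.1]
[155, 155, 155, 155, 155, 154, 155, 156, 155, 154, 154, 153, 155, 155, 153, 153, 152, 154, 155, 155, 154, 154, 135, 120, 108, 44, 44, 43, 43, 44, 43, 42, 43, 62, 65, 65, 65, 65, 64, 65, 65, 64, 64, 65]
```

Request:
carry_out(slide=[[0, 0, 0], [0, 0, 0], [0, 0, 0], [0, 0, 0], [0, 0, 0]], spin=[0, 0, 0, 0, 0], fingers=0.0854)

```text
t: 43.8
eef_pos: [0.5399, 0.0725, 0.099]
tcp_rot: [[-0.996, 0.084, -0.0], [0.084, 0.996, -0.0], [0.0, -0.0, -1.0]]
contact_force: [-1.3, 0.8, -0.3]
opening: 0.0853
grip_force: 0.0
```

```bash
python3 -c "
from h import *
hexa('w15',.108)"
```

```text
[264 181] [0.499  0.0796] [0.0414 0.0036]
[322 235] [0.524 0.102] [0.0183 0.028 ]
[324 245] [0.5286 0.1027] [0.0138 0.0291]
[289 297] [0.5522 0.0866] [-0.0111  0.015 ]
[222 297] [0.5497 0.057 ] [-0.0111 -0.0147]
[186 239] [0.521  0.0451] [ 0.0165 -0.0289]
[219 181] [0.4975 0.0617] [ 0.0414 -0.0144]
centre ((0.015065999701619148, 0.0001500011421740055), 0.0301862433552742) [0.5399 0.0725 0.099 ] top row 181
```

Request:
carry_out(slide=[[0.015, 0, 0], [0, 0, 0], [0, 0, 0], [0, 0, 0], [0, 0, 0]], spin=[0, 0.1309, 0.1309, 0.1309, 0.1309])

```text
t: 44.35
eef_pos: [0.5251, 0.0738, 0.0993]
tcp_rot: [[-0.818, 0.575, 0.0], [0.575, 0.818, -0.0], [-0.0, -0.0, -1.0]]
contact_force: [-0.2, -0.2, -0.3]
opening: 0.0856
grip_force: 0.0
```

Request:
carry_out(slide=[[0, 0, 0], [0, 0, 0], [0, 0, 0], [0, 0, 0], [0, 0, 0]], spin=[0, 0, 0, 0, 0], fingers=0.045, squeeze=40)

```text
t: 44.85
eef_pos: [0.5252, 0.0737, 0.0995]
tcp_rot: [[-0.821, 0.57, 0.0], [0.57, 0.821, -0.0], [-0.001, -0.0, -1.0]]
contact_force: [-0.2, 0.1, 2.5]
opening: 0.0509
grip_force: 41.6
```

Request:
carry_out(slide=[[0, 0, 0], [0, 0, -0.02], [0, 0, -0.035], [0, 0, -0.04], [0, 0, -0.035]], spin=[0, 0, 0, 0, 0])

```text
t: 45.35
eef_pos: [0.5247, 0.074, 0.2306]
tcp_rot: [[-0.821, 0.571, -0.0], [0.571, 0.821, 0.0], [0.001, -0.0, -1.0]]
contact_force: [0.9, -0.5, -0.8]
opening: 0.0512
grip_force: 42.0
```

Request:
carry_out(slide=[[0, 0, 0], [0, 0, 0], [0, 0, 0], [0, 0, 0], [0, 0, 0]], spin=[-0.13, -0.13, -0.13, -0.13, -0.1275])

```text
t: 45.85
eef_pos: [0.5248, 0.074, 0.2288]
tcp_rot: [[-0.999, -0.046, -0.001], [-0.046, 0.999, 0.0], [0.001, 0.0, -1.0]]
contact_force: [0.2, 0.4, -0.8]
opening: 0.0511
grip_force: 42.1
```

Request:
carry_out(slide=[[0.02, 0.02, 0], [0.025, 0.03, 0], [0.025, 0.035, 0], [0.02, 0.035, 0], [0.011, 0.035, 0]], spin=[0, 0, 0, 0, 0])

```text
t: 46.35
eef_pos: [0.4158, 0.2256, 0.2289]
tcp_rot: [[-0.999, -0.04, -0.002], [-0.04, 0.999, -0.0], [0.002, -0.0, -1.0]]
contact_force: [0.4, 0.5, -0.2]
opening: 0.0514
grip_force: 42.1
```

Request:
carry_out(slide=[[0, 0.03, 0], [0, 0.0114, 0], [0, 0, 0], [0, 0, 0], [0, 0, 0]], spin=[0, 0, 0, 0, 0])

```text
t: 46.85
eef_pos: [0.4165, 0.2649, 0.229]
tcp_rot: [[-0.999, -0.038, -0.0], [-0.038, 0.999, -0.001], [0.001, -0.001, -1.0]]
contact_force: [0.5, 0.3, -0.1]
opening: 0.0509
grip_force: 42.1
```

Run:
```python
from h import *
st=arm.get_state(); R=st['tcp_rot'];print(st['grip_force'],st['opening'],st['eef_pos'])
print(R.T@np.r_[np.array([.416,.266])-st['eef_pos'][:2],0]); r=rimrow(); print(r[130:260:5].round().astype(int).tolist())
```

```text
42.12202727794647 0.050915094386241935 [0.41650764 0.26491192 0.22904222]
[ 4.65499353e-04  1.10676560e-03 -5.93347715e-07]
[100, 153, 145, 141, 129, 115, 32, 19, 19, 22, 22, 35, 39, 39, 38, 38, 46, 67, 66, 66, 65, 65, 65, 65, 64, 64]
```

Request:
carry_out(slide=[[0, 0.001, 0.015], [0, 0, 0.02], [0, 0, 0.02], [0, 0, 0.02], [0, 0, 0.015]], spin=[0, 0, 0, 0, 0])

```text
t: 47.4
eef_pos: [0.4161, 0.2658, 0.1381]
tcp_rot: [[-0.999, -0.038, -0.001], [-0.038, 0.999, -0.001], [0.001, -0.001, -1.0]]
contact_force: [-0.3, 0.2, -0.1]
opening: 0.0516
grip_force: 42.1
```

Request:
carry_out(slide=[[0, 0, 0.006], [0, 0, 0.003], [0, 0, 0], [0, 0, 0], [0, 0, 0]], spin=[0, 0, 0, 0, 0])

```text
t: 47.9
eef_pos: [0.4169, 0.2673, 0.1311]
tcp_rot: [[-0.999, -0.04, 0.001], [-0.04, 0.999, 0.001], [-0.001, 0.001, -1.0]]
contact_force: [0.4, -0.5, -0.9]
opening: 0.051
grip_force: 42.1
```

Request:
carry_out(slide=[[0, 0, 0], [0, 0, 0], [0, 0, 0], [0, 0, 0], [0, 0, 0]], spin=[0, 0, 0, 0, 0], fingers=0.0854)

```text
t: 48.4
eef_pos: [0.4163, 0.2671, 0.1303]
tcp_rot: [[-0.999, -0.04, 0.0], [-0.04, 0.999, -0.0], [-0.0, -0.0, -1.0]]
contact_force: [-0.0, 0.1, 0.0]
opening: 0.0851
grip_force: 0.0
```

Request:
carry_out(slide=[[0, 0, -0.01], [0, 0, -0.03], [0, 0, -0.04], [0, 0, -0.04], [0, 0, 0]], spin=[0, 0, 0, 0, 0])

```text
t: 48.9
eef_pos: [0.4193, 0.2686, 0.2568]
tcp_rot: [[-0.999, -0.04, 0.01], [-0.04, 0.999, 0.005], [-0.01, 0.004, -1.0]]
contact_force: [0.0, 0.7, 0.7]
opening: 0.0857
grip_force: 0.0
```

Request:
carry_out(slide=[[0, -0.02, 0], [0, -0.035, 0], [0, -0.04, 0], [0, -0.04, 0], [0, -0.04, 0]], spin=[0, 0, 0, 0, 0])

```text
t: 49.4
eef_pos: [0.423, 0.0908, 0.2505]
tcp_rot: [[-0.999, -0.041, 0.0], [-0.041, 0.999, -0.0], [-0.0, -0.0, -1.0]]
contact_force: [0.5, -0.0, 0.0]
opening: 0.0854
grip_force: 0.0
```

Request:
carry_out(slide=[[-0.01, -0.045, 0], [-0.01, -0.045, 0], [-0.01, -0.045, 0], [-0.01, -0.045, 0], [-0.01, -0.045, 0]], spin=[0, 0, 0, 0, 0], fingers=0.0)

```text
t: 49.9
eef_pos: [0.4822, -0.1325, 0.2506]
tcp_rot: [[-0.999, -0.04, 0.0], [-0.04, 0.999, -0.0], [-0.0, -0.0, -1.0]]
contact_force: [0.7, 0.5, 0.4]
opening: 0.0121
grip_force: 0.0
```

Run:
```python
from h import *
im=arm.camera("scene")[60:200,230:400,::-1]; im2=arm.camera("top")[110:270,60:230,::-1]
cv2.imwrite("pics/c16.png",np.hstack([cv2.resize(im,(400,330),interpolation=2),cv2.resize(im2,(350,330),interpolation=2)]))
```

```text
(no output)
```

View pics/c16.png

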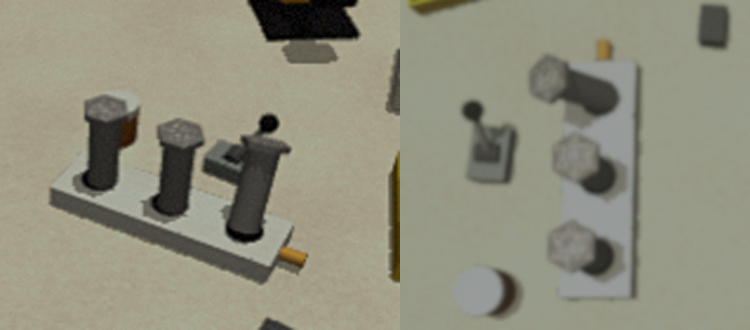

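The tumblers on peg0 and peg1 stand upright. The one on peg2 (scene (264,146), top (548,78)) leans and has to be mended. The picture allowance is spent, so I go by numbers from here.

Run:
```python
from h import *
for n,a,b in [("peg2",(131.9,147.8),(342.2,121.9)),("peg1",(145,186.6),(306.5,116.4)),("peg0",(144,229.8),(275,105.8))]:
    print(n,tri(("top",*a),("scene",*b),1.))
print(arm.get_state()['eef_pos'])
```

```text
peg2 (array([0.6125, 0.3105, 0.1294]), np.float64(0.0003))
peg1 (array([0.5201, 0.2717, 0.1354]), np.float64(0.0031))
peg0 (array([0.421 , 0.2673, 0.1371]), np.float64(0.0062))
[ 0.4834708  -0.13565236  0.25015751]
```

Request:
carry_out(slide=[[-0.012, 0.03, 0], [-0.0135, 0.04, 0], [-0.0135, 0.04, 0], [-0.0135, 0.04, 0], [-0.0135, 0.04, 0]], spin=[0, 0, 0, 0, 0], fingers=0.0854)

```text
t: 50.5
eef_pos: [0.5402, 0.0642, 0.2505]
tcp_rot: [[-0.999, -0.04, -0.0], [-0.04, 0.999, 0.0], [0.0, 0.0, -1.0]]
contact_force: [0.5, -0.5, -0.1]
opening: 0.0723
grip_force: 0.0
```

Request:
carry_out(slide=[[-0.0135, 0.04, 0], [-0.0135, 0.04, 0], [-0.0135, 0.04, 0], [-0.0135, 0.04, 0], [-0.0135, 0.04, 0]], spin=[0, 0, 0, 0, 0])

```text
t: 51.0
eef_pos: [0.5994, 0.2668, 0.2504]
tcp_rot: [[-0.999, -0.041, -0.0], [-0.041, 0.999, -0.0], [0.0, -0.0, -1.0]]
contact_force: [0.8, 0.0, 0.8]
opening: 0.0851
grip_force: 0.0
```

Request:
carry_out(slide=[[-0.0126, 0.03, 0], [0, 0.018, 0], [0, 0, 0], [0, 0, 0], [0, 0, 0]], spin=[0, 0, 0, 0, 0])

```text
t: 51.5
eef_pos: [0.6104, 0.312, 0.2505]
tcp_rot: [[-0.999, -0.039, -0.0], [-0.039, 0.999, -0.001], [0.0, -0.001, -1.0]]
contact_force: [-0.0, 0.5, 0.5]
opening: 0.0855
grip_force: 0.0
```

Run:
```python
from h import *
st=snap("wrist","w17",k=1); print(st['eef_pos'],st['tcp_rot'][:,0]); g=cv2.imread("pics/w17.png",0).astype(int)
for v in range(150,330,15): print(v,"".join("%4d"%x for x in g[v,150:370:8]))
```

```text
[0.61039226 0.31204435 0.25049578] [-9.99228635e-01 -3.92695851e-02  1.84471410e-04]
150  117  93  92  93  98 104 102 100 105  98 104 101 102 108  92  95  96  99 139 139 139 113  97  93 126 111  15  11
165  138 138  94  97  94 101 100 102  34  33  13  22  69  77  96 113 139 119 139 141 141 139 140 141 141   5   8  19
180  141 141 140 103 135 102 102  35  34  38  33  52  51  51  57  58  60 138 136 138 137 139 139 137 142 141 142 142
195  143 143 142 139 143 130 142 142  38  38  49  52  55  54  56  54  62 134 143 136 137 140 139 138 141 138 141 142
210  140 139 139 144 140 141 142 141 145 142  54  55  55  49  90  86  88 136 139 141 136 137 137 140 140 140 140 141
225  137 144 140 138 141 137 138 136 137  97 101  67  88  96  88 138 137 139 137 137 137 139 138 140 138 140 137 140
240  139 140 139 142 140 140 139 134 138 139 136 138 140 138 139 140 141 138 139 135 139 138 140 138 141 135 139 138
255    0   0 124 141 138 144 140 141 136 139 139 141 141 137 140 138 143 140 144 140 136 139 136 136 138  37  30  44
270    0   0  69 141 143 140 141 140 136 140 139 141 138 142 143 142 143 143 137 140 141 137 133 139 135  43  33  24
285   16  13 135 136 140 139 139 140 138 141 140 141 140 139 137 141 141 141 137 141  97  85  69  70  67  45  36  31
300    8 135 143 142 137 141 138 139 141 140 141 140 142 140  52  50  54  50  52  53  57  69 118 112 116 118  33  32
315   32 137 140 141 140 141 140 144 139 141 142 141 139 140 121 122 122  43 123 123  63  99 119  89 115 116 115  28
```

Run:
```python
from h import *
g=cv2.imread("pics/w17.png",0).astype(int)
for v in range(130,240,4): print(v,"".join("%4d"%x for x in g[v,200:300:4]))
st=arm.get_state()
for c in [(256,192),(232,180),(280,180),(256,165),(256,225)]: print(c,*tool((*c,.13,1.),st))
```

```text
130  102 101 104 102 107 104 103 104 102 106 103 137 143 146 142 143 133 139 136 143 142 141 141 141 139
134  101 104  99 102 107 107 103 106 105 105 102 107 140 144 144 144 132 141 141 142 140 142 140 142 139
138  101 101 104 100 104 106 104 104 105 106 100 108 104 143 144 141 129 140 140 139 139 139 140 136 141
142  102 103 104 103 105 106 103 102 103 102 100 107 107 126 142 143 130 137 113  99 123 139 138 141 142
146  101 103 102 101 106 104 102 104 105 107 100 104 103 103 102 104  96  97  94  97  95  93 123 140 141
150  101 101 104 103 103 105 102 105 103 104 101 108 107 106 102 104  94  93  98  94  94  93 139 142 141
154  107 103 101 101 106 105 102 102 102 104  99 104 102 103 104 105  92  93  95  95  93  92  97 142 141
158  105 101 101 101 102  83  80  85 103 101 100 105 101 103 104 105  96  97  95  95  93  95 120 141 143
162  101 101 102  71  13  18   5   7  16  55 100 108 101 103 101 104  95  92  94  98  95  96 119 138 138
166  102 101  67  30  36  36  36  22  12  15  39  79  41  54  73  99 138 137 128 142 139 135 139 142 140
170  105  68  41  35  39  34  33  37  37  32  33  
[... 1358 characters left out ...]
5  55  71  88  96 103 108  88  88 130 136 135 140 136 139 138
226  140 141 140 137 136 113 106 114  89 102  87  87  87  89 100 104  87 131 134 140 135 139 141 135 134
230  139 140 139 139 141 111 105 113  96 136 140 139 116  88  97  94 137 136 138 138 139 139 138 140 139
234  140 140 136 139 139 118 106 112  92 139 141 142 141 140 137 140 139 136 142 137 139 138 138 137 139
238  137 138 139 140 138 133 109 115 105 137 138 140 138 139 140 139 137 136 139 138 139 140 143 139 139
(256, 192) [0.6061 0.3122] [0.0044 0.0005]
(232, 180) [0.5965 0.2916] [ 0.0148 -0.0197]
(280, 180) [0.5949 0.3319] [0.0148 0.0207]
(256, 165) [0.5831 0.3113] [0.0274 0.0005]
(256, 225) [0.6358 0.3133] [-0.0253  0.0005]
```

Request:
carry_out(slide=[[0, 0, 0.02], [0, 0, 0.03], [0, 0, 0.03], [0, 0, 0.02], [0, 0, 0.015]], spin=[0, 0, 0, 0, 0])

```text
t: 52.05
eef_pos: [0.6098, 0.3111, 0.1337]
tcp_rot: [[-0.999, -0.038, -0.002], [-0.038, 0.999, -0.001], [0.002, -0.001, -1.0]]
contact_force: [0.7, 0.5, 0.3]
opening: 0.0854
grip_force: 0.0
```

Request:
carry_out(slide=[[0, 0, 0.01], [0, 0, 0.01], [0, 0, 0.005], [0, 0, 0], [0, 0, 0]], spin=[0, 0, 0, 0, 0])

```text
t: 52.55
eef_pos: [0.6111, 0.3129, 0.1109]
tcp_rot: [[-0.999, -0.04, 0.001], [-0.04, 0.999, 0.0], [-0.001, 0.0, -1.0]]
contact_force: [-0.6, 0.2, -0.3]
opening: 0.0855
grip_force: 0.0
```

Request:
carry_out(slide=[[-0.001, -0.006, 0], [-0.001, -0.006, 0], [-0.001, -0.006, 0], [-0.001, -0.006, 0], [0, -0.006, 0]], spin=[0, 0, 0, 0, 0])

```text
t: 53.05
eef_pos: [0.6162, 0.2823, 0.1104]
tcp_rot: [[-0.999, -0.039, 0.0], [-0.039, 0.999, -0.0], [-0.0, -0.0, -1.0]]
contact_force: [-0.6, -0.5, 0.9]
opening: 0.0854
grip_force: 0.0
```

Request:
carry_out(slide=[[0, -0.004, 0], [0, -0.004, 0], [0, 0, 0], [0, 0, 0], [0, 0, 0]], spin=[0, 0, 0, 0, 0], fingers=0.065, squeeze=20)

```text
t: 53.55
eef_pos: [0.6162, 0.2752, 0.1103]
tcp_rot: [[-0.999, -0.04, 0.0], [-0.04, 0.999, -0.0], [-0.0, -0.0, -1.0]]
contact_force: [-0.2, 0.3, -0.6]
opening: 0.0649
grip_force: 0.1
```

Run:
```python
from h import *
st=snap("wrist","w18",k=1); print(st['eef_pos'],st['contact_force'],st['opening'],st['grip_force']); g=cv2.imread("pics/w18.png",0).astype(int)
for v in range(160,334,7): print(v,"".join("%4d"%x for x in g[v,170:350:6]))
```

```text
[0.61618226 0.27522965 0.11026979] [-0.16183477  0.30528077 -0.6364907 ] 0.06487665044991242 0.08797494343980361
160  108 110 113 108 111 116 118 121 116 118 115 115 122 118 114 118 146 164 163 163 164 163 163 163 162 147 162 161 159 161
167  111 113 113 114 110 118 120 121 118 116 114 118 119 117 116 120 119 157 163 163 164 162 164 164 163 148 162 162 163 160
174  109 110 114 111 106 117 114 119 118 116 118 117 122 116 115 117 118 119 162 162 163 163 163 162 164 152 160 158 157 157
181  107 111 117 118 105 115 117 121 119 115 117 115  99  21  11  24  38 113 118 118 150 160 143 123 118 144 163 159 160 160
188  114 113 110 112 100 117 117 120 120 117  72  41  37  38  42  20  26  32  37 117 119 119 120 121 120 148 157 160 161 157
195  114 115 116 112 104 116 117 119 118  37  39  41  44  38  41  37  31  28  34  46 122 118 118 119 122 158 157 161 162 160
202  113 108 111 113 102 117 115 116  68  43  42  37  38  37  36  42  41  19  35  32 122 119 117 120 120 159 159 158 162 158
209  109 111 112 118 102 115 114 115  40  32  37  43  41  36  42  36  35  33  23  30 101 115 120 119 122 157 159
[... 1437 characters left out ...]
 68  70  65  66  68  66  67  66  69  67  68  67  70 154 154 154  46  46  44
300   19  67  67  64  69  65  66  69  63  66  67  69  69  67  66  64  68  69  66  67  69  66  66  70 161 157 153  69  45  41
307   18  67  68  64  66  65  65  63  63  67  64  66  65  70  62  68  66  67  68  68  65  65  66  68 157 158 157 154  38  41
314   11  11  68  67  66  67  67  68  69  67  69  69  70  69  68  66  65  65  71  63  67  68  66  69 159 159 155 155  39  40
321    9  17  67  65  69  68  67  67  68  72  66  68  70  66  64  63  66  68  65  66  69  67  73  70 158 156 157  57  27  32
328   11   7   9  67  68  18  18  12   7  14  28  64  68  68  68  69  68  63  46  23  14  20  13  15 154 161 159  23  19  29
```

Request:
carry_out(slide=[[0, 0, -0.007], [0, 0, -0.007], [0, 0, -0.006], [0, 0, 0], [0, 0, 0]], spin=[0, 0, 0, 0, 0])

```text
t: 54.1
eef_pos: [0.6166, 0.2751, 0.1308]
tcp_rot: [[-0.999, -0.04, 0.001], [-0.04, 0.999, 0.0], [-0.001, 0.0, -1.0]]
contact_force: [-1.5, 0.4, -0.1]
opening: 0.0651
grip_force: 0.1
```

Request:
carry_out(slide=[[0, 0, 0], [0, 0, 0], [0, 0, 0], [0, 0, 0], [0, 0, 0]], spin=[0, 0, 0, 0, 0], fingers=0.056)

```text
t: 54.6
eef_pos: [0.6161, 0.275, 0.1301]
tcp_rot: [[-0.999, -0.04, -0.0], [-0.04, 0.999, -0.0], [0.0, -0.0, -1.0]]
contact_force: [-1.1, -0.4, 0.1]
opening: 0.056
grip_force: 0.0
```

Request:
carry_out(slide=[[0, 0, 0], [0, 0, 0], [0, 0, 0], [0, 0, 0], [0, 0, 0]], spin=[0, 0, 0, 0, 0], fingers=0.045)

```text
t: 55.1
eef_pos: [0.6163, 0.275, 0.1304]
tcp_rot: [[-0.999, -0.04, 0.0], [-0.04, 0.999, -0.0], [-0.0, -0.0, -1.0]]
contact_force: [-0.5, -0.1, 0.5]
opening: 0.0514
grip_force: 21.0
```

```bash
cat >> h.py <<'E'
def asc(name,rows,cols):
    st=snap("wrist",name,k=1); print(st['eef_pos'].round(4),st['contact_force'].round(1),st['opening'],st['grip_force']); g=cv2.imread(f"pics/{name}.png",0).astype(int)
    for v in range(*rows): print(v,"".join("%4d"%x for x in g[v,slice(*cols)]))
E
python3 -c "
from h import *
asc('w19',(160,334,8),(170,350,6))"
```

```text
[0.6163 0.275  0.1304] [-0.5 -0.1  0.5] 0.05143584206047785 20.966558516956866
160  117 114 112 115 114 117 119 117 121 120 119 118 121 117 118 119 161 166 165 164 166 166 166 165 157 164 162 164 162 163
168  111 112 111 115 112 114 119 118 121 119 115 116 119 118 117 118 123 140 166 166 165 164 166 163 153 161 163 160 160 163
176  111 108 113 115 119 113 122 117 121 118 117 116 108  18  20  20  33 113 118 148 163 121 121 119 117 163 161 161 163 162
184  113 113 111 115 114 111 122 118 121 119  49  46  41  39  36  43  23  26  32 121 122 122 122 120 133 157 162 162 159 159
192  116 113 114 114 111 103 119 120 123  40  35  39  43  44  44  45  41  25  33  44 123 117 121 121 142 158 164 162 164 163
200  116 109 117 117 116 105 120 117 121  42  37  42  41  40  44  42  40  35  31  37 122 120 121 123 150 161 162 158 163 161
208  115 113 112 112 115 101 117 114 105  34  43  38  38  39  49  44  42  44  24  38 163 163 144 164 153 159 163 160 161 161
216  126 117 114 114 110 103 116 115  68  42  40  43  56  69  69  71  70  65  42 125 163 164 160 161 159 159 158 160 162 161
224  161 163 160 161 
[... 1028 characters left out ...]
 68  69  73  67  65  68  68  71  69  65  66  63  66  43  33  40  38  43  43
296    7  13   2  19   2  66  67  69  67  67  69  73  70  68  69  66  68  69  67  68  70  65  69  72  76  18  30  37  38  35
304    7  17  14  14  48  70  66  65  68  68  67  67  72  68  67  69  67  70  68  70  68 106 105 132 158  25  29  26  31  34
312   17   5   9  15 161 164 162  85  67  64  67  68  70  67  67  65  66  64  68 102 106 160 163 162 161  90  16  28  33  32
320   11   7  16  12 148 163 162 162 162 163  90  69  67  68  71  66  68  71 118 161 164 162 161 161 161  44  18  21  21  25
328   10   6  13  15  23  48  33  32  34  30  68 152 160 102  75 111 159 158 118  38  31  36  38  26 157  14  15  23  18  11
```

Request:
carry_out(slide=[[0, 0.002, 0.001], [0, 0, 0], [0, 0, 0], [0, 0, 0], [0, 0, 0]], spin=[0, 0, 0, 0, 0])

```text
t: 55.65
eef_pos: [0.6168, 0.2761, 0.1302]
tcp_rot: [[-0.999, -0.039, 0.002], [-0.039, 0.999, -0.002], [-0.002, -0.002, -1.0]]
contact_force: [-0.7, -2.6, 4.1]
opening: 0.0516
grip_force: 21.3
```

Request:
carry_out(slide=[[0, 0, 0], [0, 0, 0], [0, 0, 0], [0, 0, 0], [0, 0, 0]], spin=[0, 0, 0, 0, 0], fingers=0.056)

```text
t: 56.15
eef_pos: [0.616, 0.2771, 0.129]
tcp_rot: [[-0.999, -0.04, -0.0], [-0.04, 0.999, -0.0], [0.0, -0.0, -1.0]]
contact_force: [0.1, 0.1, 0.2]
opening: 0.056
grip_force: 0.0
```

Request:
carry_out(slide=[[0, 0, 0], [0, 0, 0], [0, 0, 0], [0, 0, 0], [0, 0, 0]], spin=[0, 0, 0, 0, 0], fingers=0.0854)

```text
t: 56.65
eef_pos: [0.6162, 0.277, 0.1293]
tcp_rot: [[-0.999, -0.04, 0.0], [-0.04, 0.999, -0.0], [-0.0, -0.0, -1.0]]
contact_force: [1.1, 0.3, -0.1]
opening: 0.0856
grip_force: 0.0
```

Request:
carry_out(slide=[[0, 0, -0.01], [0, 0, -0.03], [0, 0, -0.04], [0, 0, -0.04], [0, 0, 0]], spin=[0, 0, 0, 0, 0])

```text
t: 57.15
eef_pos: [0.619, 0.278, 0.2575]
tcp_rot: [[-0.999, -0.04, 0.012], [-0.04, 0.999, 0.004], [-0.012, 0.004, -1.0]]
contact_force: [0.7, 0.2, 1.0]
opening: 0.0853
grip_force: 0.0
```

```bash
python3 -c "
from h import *
asc('w20',(160,300,6),(180,340,5))"
```

```text
[0.619  0.278  0.2575] [0.7 0.2 1. ] 0.0853068550551894 0.0
160   95  95  92  96  92  94  94  81  99  96 100  35  60  59  42  32  34  29  36 103 101 102  96 138 139 135 135 139 138 137 138 139
166   88  92  92  93  91  90  91  83  95  52  56  62  61  57  58  61  43  20  22 136 122 122 112 137 137 136 139 139 139 139 139 138
172  139  92  94  95  89  90  98  62  58  55  60  59  58  56  57  57  55  59  53 139 139 140 123 134 136 136 136 136 136 139 140 136
178  136 137 140 137 138 137 135  56  59  58  56  58  60  61  61  57  59  63  58 132 141 139 119 133 136 138 134 134 133 140 137 134
184  139 138 134 136 137 141 137  58  58  58  59  61  55  62  57  56  55  57  63 134 139 140 122 135 137 137 134 135 131 133 134 135
190  138 140 138 138 137 138 138  57  54  54  53  57  53  59  56  59  55  56  61 135 140 138 133 136 135 137 136 133 133 137 134 134
196  137 139 137 136 138 137 136  57  54  58  60  52  59  61  54  54  59  59  58 138 141 139 128 134 134 133 136 136 135 137 138 136
202  138 131 137 137 138 138 137  53  56  57  51  57  55  56  57  56  93  97 102 138 142 140 126 134 136 136 
[... 1451 characters left out ...]
138 140 136 140 137 138 135 135 134
274  136 136 138 139 135 137 137 136 136 140 139 134 136 136 139 136 139 138 136 139 140 139 139 140 138 137 138 137 137 136 134 123
280  136 133 137 139 137 138 136 136 139 135 137 139 133 135 137 137 136 139 138 138 139 139 139 139 138 133 124  95  76  67  72  69
286  138 135 136 138 139 137 133 137 138 136 135 135 137 136 136 138 137 137 137 140 132 100  86  64  56  53  66  61  61  64  66  65
292  138 136 139 136 138 137 139 138 140 139 135 137 138 136 137 138 140 138 138 138  97  48  48  48  53  54  57  59  61  59  73 103
298  139 136 136 139 140 139 136 137 137 136 137 139 136 138 139 138 134 140 139 141 130  52  51  50  53  70 108 119 118 116  59  53
```

Run:
```python
from h import *
st=snap("wrist","w21",k=1); g=cv2.imread("pics/w21.png",0); print(st['eef_pos'])
m=(g<118).astype(np.uint8)[150:236,205:290]; ys,xs=np.nonzero(m[25:]); print("cols",205+xs.min(),205+xs.max(),"rowmax",175+ys.max())
for c in [(205+xs.min(),193),(205+xs.max(),193),((410+xs.min()+xs.max())/2,193)]: print(c,*tool((*c,.138,1.),st))
for y in range(150,236,4): print(y,"".join(" .:#"[int(min(3,(160-v)//35))] if v<160 else ' ' for v in g[y,200:290:2].astype(int)))
# top view: same threshold pictures of the three feet
t=cv2.cvtColor(arm.camera("top"),cv2.COLOR_RGB2GRAY); 
for P in [(.616,.274),(.5163,.27),(.416,.266)]:
    i=arm.camera_info("top"); rv,_=cv2.Rodrigues(np.linalg.inv(i['pose'])[:3,:3]); K=np.array([[i['fx'],0,i['cx']],[0,i['fy'],i['cy']],[0,0,1]])
    q,_=cv2.projectPoints(np.array([[*P,.138],[*P,.03]]),rv,np.linalg.inv(i['pose'])[:3,3],K,np.array([i['k1'],0,0,0])); q=q[:,0].round(1); u,v=q[0].astype(int); print(P,q.tolist())
    for y in range(v-20,v+21,3): print("".join("%4d"%x for x in t[y,u-21:u+30:3]))
```

```text
[0.61825404 0.27776873 0.25423631]
cols 205 275 rowmax 231
(np.int64(205), 193) [0.6162 0.236 ] [ 0.0037 -0.0417]
(np.int64(275), 193) [0.6139 0.2943] [0.0037 0.0167]
(np.float64(240.0), 193) [0.615  0.2651] [ 0.0038 -0.0125]
150 ......:..................::::................
154 ........:............:###########:...........
158 .....::.:.........:################:.........
162 ........:.......:###:::::###########:........
166 .::.....:....::#::::#:::::::#########:.......
170 ........:.:##::::#::::::::::::::#####.       
174 .......:##::#:#::#:::::#:::::::::::##.       
178 ......::::#::#::::::::#:::::::::::::::       
182       .:::#:::::::::::#::::::#::::::::       
186       .#:::::::::#:#::::###:::::::::::       
190       .::#:::::::::#::::::##::::::::::       
194       .#:::#::##:::###::#:::::::::::::       
198       .::####::::::::###:::::::#:::::.       
202       .::#:::#:::::::##:###:::....::..       
206       .:#:::#:#:##:##::####::.........       
210        ::##::::#:##:#::###:................. 
214          .::##::::::::::............         
218              .:#:::.
[... 2567 characters left out ...]
54 155 154
  38 137 151 146 126 120 134 128 125 118 130 143 154 154 154 154 154
  38 110 152 138 127 129 132 130 135 124 120  89 103 136 151 154 154
  36  81 151 135 120 133 138 132 134 125 112  55  43  74 118 140 151
  40  50 145 133 121 134 142 138 133 126 116  54  43  40 101 121 151
  40  38 131 132 121 133 130 129 126 125 125  54  45  40  90 122 150
  42  37 100 147 127 113 119 133 118 104  76  46  42  40 104 119 148
  44  37  67 151 150 142 126 127 105  56  40  40  36  81 116 119 146
  42  35  38 125 151 152 152 145 153 138  95  74  95 115 126 149 151
  37  31  28  57 151 153 155 153 154 154 152 140 127 142 153 154 150
  37  34  33  38 140 150 154 155 154 154 155 154 153 155 154 154 150
```

All three are on their pegs: feet are within 8 mm of the projected upright positions. Now the drying press.

Request:
carry_out(slide=[[0.01, -0.03, 0], [0.011, -0.041, 0], [0.011, -0.041, 0], [0.011, -0.041, 0], [0.011, -0.041, 0]], spin=[0, 0, 0, 0, 0], fingers=0.0)

```text
t: 57.8
eef_pos: [0.568, 0.0796, 0.2473]
tcp_rot: [[-0.999, -0.04, -0.004], [-0.04, 0.999, -0.0], [0.004, -0.0, -1.0]]
contact_force: [-0.0, -0.4, -0.1]
opening: 0.0124
grip_force: 0.0
```

Request:
carry_out(slide=[[0.011, -0.041, 0], [0.011, -0.041, 0], [0.011, -0.041, 0], [0.011, -0.041, 0], [0.011, -0.041, 0]], spin=[0, 0, 0, 0, 0])

```text
t: 58.3
eef_pos: [0.5213, -0.1271, 0.2476]
tcp_rot: [[-0.999, -0.04, -0.003], [-0.04, 0.999, 0.001], [0.003, 0.001, -1.0]]
contact_force: [1.0, -0.2, -0.0]
opening: 0.0003
grip_force: 0.0
```

Request:
carry_out(slide=[[0.011, -0.041, 0], [0.011, -0.041, 0], [0.011, -0.041, 0], [0.011, -0.041, 0], [0.011, -0.041, 0]], spin=[0, 0, 0, 0, 0])

```text
t: 58.8
eef_pos: [0.4748, -0.3338, 0.2474]
tcp_rot: [[-0.999, -0.04, -0.003], [-0.04, 0.999, 0.002], [0.002, 0.002, -1.0]]
contact_force: [0.5, -0.6, -0.3]
opening: 0.0003
grip_force: 0.0
```

Request:
carry_out(slide=[[0.006, -0.03, 0], [0, 0, 0.03], [0, 0, 0.04], [0, 0, 0.04], [0, 0, 0.02]], spin=[0, 0, 0, 0, 0])

```text
t: 59.3
eef_pos: [0.4684, -0.3605, 0.1137]
tcp_rot: [[-0.999, -0.039, -0.007], [-0.04, 0.999, 0.006], [0.006, 0.007, -1.0]]
contact_force: [-0.2, -0.3, 1.2]
opening: 0.0001
grip_force: 0.0
```

Request:
carry_out(slide=[[0, -0.002, 0.018], [0, -0.002, 0.015], [0, 0, 0.014], [0, 0, 0.01], [0, 0, 0.004]], spin=[0, 0, 0, 0, 0])

```text
t: 59.8
eef_pos: [0.4682, -0.3658, 0.0563]
tcp_rot: [[-0.999, -0.039, -0.007], [-0.039, 0.999, 0.002], [0.007, 0.003, -1.0]]
contact_force: [-6.7, 1.6, 10.1]
opening: -0.0
grip_force: 5.1
```

Request:
carry_out(slide=[[0, 0, 0.001], [0, 0, 0], [0, 0, 0], [0, 0, 0], [0, 0, 0]], spin=[0, 0, 0, 0, 0])

```text
t: 60.3
eef_pos: [0.4683, -0.3658, 0.0564]
tcp_rot: [[-0.999, -0.039, -0.007], [-0.039, 0.999, 0.002], [0.007, 0.002, -1.0]]
contact_force: [-6.6, 1.5, 10.7]
opening: -0.0001
grip_force: 5.0
```

Request:
carry_out(slide=[[0, 0, 0.002], [0, 0, 0.002], [0, 0, 0], [0, 0, 0], [0, 0, 0]], spin=[0, 0, 0, 0, 0])

```text
t: 60.8
eef_pos: [0.4684, -0.3659, 0.0549]
tcp_rot: [[-0.999, -0.039, -0.006], [-0.039, 0.999, 0.001], [0.006, 0.001, -1.0]]
contact_force: [-11.2, 5.2, 25.5]
opening: 0.0001
grip_force: 12.9
```

Request:
carry_out(slide=[[0, 0, 0], [0, 0, 0], [0, 0, 0], [0, 0, 0], [0, 0, 0]], spin=[0, 0, 0, 0, 0])

```text
t: 61.3
eef_pos: [0.4685, -0.3659, 0.0549]
tcp_rot: [[-0.999, -0.039, -0.006], [-0.039, 0.999, 0.001], [0.006, 0.001, -1.0]]
contact_force: [-10.9, 5.6, 25.8]
opening: 0.0002
grip_force: 12.9
```

Request:
carry_out(slide=[[0, 0, 0], [0, 0, 0], [0, 0, 0], [0, 0, 0], [0, 0, 0]], spin=[0, 0, 0, 0, 0])

```text
t: 61.8
eef_pos: [0.4685, -0.3659, 0.0549]
tcp_rot: [[-0.999, -0.039, -0.006], [-0.039, 0.999, 0.001], [0.006, 0.001, -1.0]]
contact_force: [-11.4, 5.7, 25.7]
opening: 0.0004
grip_force: 12.9
```

Request:
carry_out(slide=[[0, 0, 0], [0, 0, 0], [0, 0, 0], [0, 0, 0], [0, 0, 0]], spin=[0, 0, 0, 0, 0])

```text
t: 62.3
eef_pos: [0.4685, -0.3659, 0.0549]
tcp_rot: [[-0.999, -0.039, -0.006], [-0.039, 0.999, 0.001], [0.006, 0.001, -1.0]]
contact_force: [-11.3, 5.5, 25.4]
opening: -0.0001
grip_force: 12.9
```

Request:
carry_out(slide=[[0, 0, 0], [0, 0, 0], [0, 0, 0], [0, 0, 0], [0, 0, 0]], spin=[0, 0, 0, 0, 0])

```text
t: 62.8
eef_pos: [0.4684, -0.3659, 0.0549]
tcp_rot: [[-0.999, -0.039, -0.006], [-0.039, 0.999, 0.001], [0.006, 0.001, -1.0]]
contact_force: [-10.6, 6.3, 25.5]
opening: -0.0
grip_force: 12.9
```

Request:
carry_out(slide=[[0, 0, 0], [0, 0, 0], [0, 0, 0], [0, 0, 0], [0, 0, 0]], spin=[0, 0, 0, 0, 0])

```text
t: 63.3
eef_pos: [0.4684, -0.3659, 0.0549]
tcp_rot: [[-0.999, -0.039, -0.006], [-0.039, 0.999, 0.001], [0.006, 0.001, -1.0]]
contact_force: [-11.1, 4.5, 26.2]
opening: 0.0002
grip_force: 12.9
```

Request:
carry_out(slide=[[0, 0, 0], [0, 0, 0], [0, 0, 0], [0, 0, 0], [0, 0, 0]], spin=[0, 0, 0, 0, 0])

```text
t: 63.8
eef_pos: [0.4684, -0.3659, 0.0549]
tcp_rot: [[-0.999, -0.039, -0.006], [-0.039, 0.999, 0.001], [0.006, 0.001, -1.0]]
contact_force: [-10.5, 5.6, 26.2]
opening: 0.0001
grip_force: 12.9
```

Request:
carry_out(slide=[[0, 0, 0], [0, 0, 0], [0, 0, 0], [0, 0, 0], [0, 0, 0]], spin=[0, 0, 0, 0, 0])

```text
t: 64.3
eef_pos: [0.4685, -0.3659, 0.0549]
tcp_rot: [[-0.999, -0.039, -0.006], [-0.039, 0.999, 0.001], [0.006, 0.001, -1.0]]
contact_force: [-11.1, 5.2, 25.1]
opening: 0.0001
grip_force: 12.9
```

Request:
carry_out(slide=[[0, 0, -0.02], [0, 0, -0.04], [0, 0, -0.045], [0, 0, -0.045], [0, 0, -0.045]], spin=[0, 0, 0, 0, 0])

```text
t: 64.8
eef_pos: [0.4706, -0.3661, 0.2482]
tcp_rot: [[-0.999, -0.04, -0.003], [-0.04, 0.999, 0.003], [0.003, 0.003, -1.0]]
contact_force: [0.4, -0.0, -0.8]
opening: -0.0001
grip_force: 0.0
```

Request:
carry_out(slide=[[0, 0, 0], [0, 0, 0], [0, 0, 0], [0, 0, 0], [0, 0, 0]], spin=[0.134, 0.134, 0.134, 0.134, 0.134], fingers=0.05)

```text
t: 65.3
eef_pos: [0.4708, -0.3663, 0.2463]
tcp_rot: [[-0.805, 0.594, -0.003], [0.594, 0.805, 0.003], [0.004, 0.0, -1.0]]
contact_force: [0.5, 0.3, 1.1]
opening: 0.0499
grip_force: 0.0
```

Request:
carry_out(slide=[[0, 0, 0], [0, 0, 0], [0, 0, 0], [0, 0, 0], [0, 0, 0]], spin=[0.134, 0.134, 0.134, 0.134, 0.134])

```text
t: 65.8
eef_pos: [0.4708, -0.3664, 0.2463]
tcp_rot: [[-0.262, 0.965, -0.003], [0.965, 0.262, 0.003], [0.003, -0.002, -1.0]]
contact_force: [0.1, 0.8, -0.3]
opening: 0.0501
grip_force: 0.0
```

Request:
carry_out(slide=[[0, 0, 0], [0, 0, 0], [0.02, 0.005, 0], [0.035, 0.007, 0], [0.04, 0.007, 0]], spin=[0.134, 0.137, 0, 0, 0])

```text
t: 66.3
eef_pos: [0.4898, -0.2713, 0.2461]
tcp_rot: [[0.002, 1.0, -0.003], [1.0, -0.002, 0.002], [0.002, -0.003, -1.0]]
contact_force: [0.6, 0.6, -0.0]
opening: 0.0499
grip_force: 0.0
```

Request:
carry_out(slide=[[0.042, 0.006, 0], [0.042, 0.006, 0], [0.042, 0.006, 0], [0.042, 0.006, 0], [0.042, 0.006, 0]], spin=[0, 0, 0, 0, 0])

```text
t: 66.8
eef_pos: [0.5195, -0.0603, 0.2465]
tcp_rot: [[0.001, 1.0, -0.003], [1.0, -0.001, 0.001], [0.001, -0.003, -1.0]]
contact_force: [0.4, 0.2, 0.5]
opening: 0.0501
grip_force: 0.0
```

Request:
carry_out(slide=[[0.042, 0.006, 0], [0.042, 0.006, 0], [0.042, 0.006, 0], [0.042, 0.006, 0], [0.042, 0.006, 0]], spin=[0, 0, 0, 0, 0])

```text
t: 67.3
eef_pos: [0.5496, 0.1493, 0.2464]
tcp_rot: [[0.0, 1.0, -0.003], [1.0, -0.0, -0.001], [-0.001, -0.003, -1.0]]
contact_force: [1.2, 0.2, -0.4]
opening: 0.0499
grip_force: 0.0
```

Request:
carry_out(slide=[[0.042, 0.006, 0], [0.042, 0.006, 0], [0.042, 0.006, 0], [0.042, 0.006, 0], [0.042, 0.006, 0]], spin=[0, 0, 0, 0, 0])

```text
t: 67.8
eef_pos: [0.5799, 0.359, 0.2461]
tcp_rot: [[0.0, 1.0, -0.003], [1.0, -0.0, -0.002], [-0.002, -0.003, -1.0]]
contact_force: [0.2, -1.1, 0.3]
opening: 0.0501
grip_force: 0.0
```

Request:
carry_out(slide=[[0.03, 0.004, 0], [0.024, 0, 0], [0, 0, 0], [0, 0, 0], [0, 0, 0]], spin=[0, 0, 0, 0, 0])

```text
t: 68.3
eef_pos: [0.5848, 0.4105, 0.2474]
tcp_rot: [[0.001, 1.0, -0.001], [1.0, -0.001, -0.001], [-0.001, -0.001, -1.0]]
contact_force: [0.2, 0.4, 0.5]
opening: 0.0501
grip_force: 0.0
```

Run:
```python
from h import *
st=snap("wrist","w22",k=1); print(st['eef_pos'].round(4),st['tcp_rot'][:2,0]); g=cv2.imread("pics/w22.png",0).astype(int)
for y in range(140,250,5): print(y,"".join("%4d"%x for x in g[y,180:330:5]))
```

```text
[0.5848 0.4105 0.2474] [0.00117471 0.99999826]
140  150 147 149 147 146 152 149 149 151 151 149 151 148 149 149 152 151 148 150 146 146 148 151 150 152 146 152 151 147 150
145  148 149 147 148 148 147 149 148 147 151 147 149 149 149 150 150 151 150 149 146 149 149 148 150 149 148 149 147 148 145
150  149 147 148  89  85  79  74  67  64  57  59  65  73  88 118 150 151 150 150 148 150 149 148 151 150 150 148 149 148 150
155  148 147 145 109 108 113 110 115 113 113 113 112 115 114  96 149 148 148 146 150 150 145 152 150 145 150 147 148 150 148
160  146 148 145 110 111 113  86  49  49  52  64 112 114 114  95 149 151 148 146 146 149 146 149 150 148 149 149 149 148 149
165  146 150 146 108 112 110  87  51  62  53  42 112 113 114  93 150 149 149 150 150 148 148 148 148 147 149 148 150 147 150
170  150 147 146 109 109 111  84  54  63  68  38 108 111 108  57 141 147 145 149 150 149 144 146 145 149 149 149 146 145 147
175  148 148 146 109 108 110  79  54  65  83  83  70  62  53   4  21 114 147 148 148 148 148 146 146 147 145 150 146 150 147
180  145 148 147 104 108 105  83  56  58  44  49  68 
[... 996 characters left out ...]
 99 100 102 103  98 100  98  98 148 147 146 147 149 145 145 144 147 144 146
225  103 100 100  99 101 102 101 100 101 103 100 102  99 106 100 104 101 102 103 150 144 151 146 146 146 145 144 145 144 147
230  101  99 104 101 101 104  99 104 102  97 102  98  97 100 104 104  99 102  99 146 146 146 145 144 146 147 144 142 146 142
235  104 103  67  47  32  49 105 101 102 102 100 100 103  99 102 107  97  99 108 149 146 147 147 147 144 144  55  71  74 145
240   95  97  43  44   0  30  92  90  88  85  78  75  73  69  60  65  67  63  62  64  70  74  68  74  77  78  56  70  76 112
245    1  46  47  38   5  17  63  63  66  66  64  65  65  65  69  66  63  67  65  76  82  90  93 100 103  99  53  55  77  73
```

Run:
```python
from h import *
st=arm.get_state()
print("ball",*tool((254.5,186.5,.092,1.),st))
for z in (.138,.12,.1,.05): print(z,*tool((270,238,z,1.),st))
g=cv2.imread("pics/w22.png",0).astype(int)
for y in range(232,384,8): print(y,"".join("%4d"%x for x in g[y,90:420:11]))
t=cv2.cvtColor(arm.camera("scene"),cv2.COLOR_RGB2GRAY)
```

```text
ball [0.5826 0.4111] [ 0.0007 -0.0023]
0.138 [0.5959 0.3771] [-0.0333  0.011 ]
0.12 [0.5968 0.3695] [-0.0409  0.0119]
0.1 [0.5977 0.3611] [-0.0493  0.0128]
0.05 [0.6002 0.34  ] [-0.0704  0.0154]
232  148 150 147 150 149 146 107 106 105 104  98 100 102 103 103 102 101 149 142 146 141 142 142 147 147 148 151 149 146 150
240  148 148 150 149 148 105  99 101 101  47   0  96  83  77  66  65  64  71  70  75  56  75 143 146 150 146 151 148 149 149
248   80  74  71  64  60  66  66  61  11  46  14  73  81  90  96 105 102 149 152 149  50  73  54 144 146 149 146 146 148 148
256  151 152 110 109 109 106 104  67  34  47   7 107 108 111 112 110 113 152 152 149  45  58  67  53 148 149 147 146 146 148
264  150 104 103 104 103 105 105   0  47  11   2 109 110 113 110 110 151  23  38 150  41  46  66  51 148 145 144 145 149 144
272  106 108  31  36  31 103   9  15   8  12   0  35 108 108 106 151  16  26  29 122  34  42  71  49  42 135 148 146 143 144
280   57  10  15  36  27  19   0   9   7  17   0  38 122 151 151 150  14  39  42  48  30  40  44  39  42  36 144 147  42  56
288   15  20  13  17  14   7  
[... 769 characters left out ...]
  1   4  10   1  12   2   1  17   8   9   0  16  25  15  19  29  29  38  35
344   15  13  11   4 151   9  15   9   6  11  14   9   1  16  16   2   4   8   0   0   8   9  15   8  13  20 144  24  37  36
352    5  13   8 123 145   7   1   0  19   6   0   1   1  17   3   1   9  10   9   7   7  16  12   5  11  19 142 142  33  30
360    6  11   7 148 149  12   0   0   1  19  13  10   3   4   7  13   0  16  12   1   7   6  14   8  15  13 145 146  38  32
368   16  11 148 145 147   4  17  15  14   7   3  21  15   6   3   2   0  21  15   6  10   9   5   4  17  20 147 143 144  33
376   14  69 148 147   7  10  16   2   6   6   1   3  12  15  18  10   8   5   5   8   6   6   3  12  12   5  23 146 145 142
```

Request:
carry_out(slide=[[0, -0.002, 0.03], [0, 0, 0.035], [0, 0, 0.035], [0, 0, 0.03], [0, 0, 0.022]], spin=[0, 0, 0, 0, 0])

```text
t: 68.9
eef_pos: [0.5821, 0.4099, 0.0941]
tcp_rot: [[0.002, 1.0, -0.002], [1.0, -0.002, -0.002], [-0.002, -0.002, -1.0]]
contact_force: [0.3, 0.2, -0.2]
opening: 0.0498
grip_force: 0.0
```

Request:
carry_out(slide=[[0, 0, 0], [0, 0, 0], [0, -0.008, 0], [0, -0.01, 0], [0, -0.012, 0]], spin=[0, 0, 0, 0, 0], fingers=0.032)

```text
t: 69.4
eef_pos: [0.5549, 0.4127, 0.0995]
tcp_rot: [[0.001, 1.0, 0.006], [1.0, -0.001, 0.003], [0.003, 0.006, -1.0]]
contact_force: [1.2, 0.2, 0.6]
opening: 0.0325
grip_force: 0.7
```

Request:
carry_out(slide=[[0, -0.012, 0], [0, -0.012, 0], [0, -0.012, 0], [0, -0.01, 0], [0, -0.003, 0]], spin=[0, 0, 0, 0, 0])

```text
t: 69.9
eef_pos: [0.5035, 0.4124, 0.0979]
tcp_rot: [[-0.001, 1.0, 0.002], [1.0, 0.001, 0.001], [0.001, 0.002, -1.0]]
contact_force: [1.4, 0.3, 0.0]
opening: 0.0322
grip_force: 0.4
```

Request:
carry_out(slide=[[0, -0.003, 0], [0, -0.001, 0], [0, 0, 0], [0, 0, 0], [0, 0, 0]], spin=[0, 0, 0, 0, 0])

```text
t: 70.4
eef_pos: [0.5015, 0.4122, 0.097]
tcp_rot: [[0.001, 1.0, 0.003], [1.0, -0.001, 0.001], [0.001, 0.003, -1.0]]
contact_force: [5.0, 1.5, 2.9]
opening: 0.0318
grip_force: 2.3
```

Request:
carry_out(slide=[[0, 0.003, 0], [0, 0, -0.03], [0, 0, -0.04], [0, 0, -0.04], [0, 0, -0.04]], spin=[0, 0, 0, 0, 0], fingers=0.05)

```text
t: 70.9
eef_pos: [0.5012, 0.4109, 0.2462]
tcp_rot: [[0.0, 1.0, -0.005], [1.0, -0.0, -0.002], [-0.002, -0.005, -1.0]]
contact_force: [1.1, 0.4, 0.4]
opening: 0.0494
grip_force: 0.0
```

Request:
carry_out(slide=[[-0.03, 0, 0], [-0.045, 0, 0], [-0.045, 0, 0], [-0.045, 0, 0], [-0.045, 0, 0]], spin=[0, 0, 0, 0, 0])

```text
t: 71.4
eef_pos: [0.5008, 0.2, 0.245]
tcp_rot: [[-0.0, 1.0, -0.004], [1.0, 0.0, -0.001], [-0.001, -0.004, -1.0]]
contact_force: [1.3, -0.2, -0.2]
opening: 0.05
grip_force: 0.0
```

Request:
carry_out(slide=[[-0.045, 0, 0], [-0.045, 0, 0], [-0.045, 0, 0], [-0.045, 0, 0], [-0.045, 0, 0]], spin=[0, 0, 0, 0, 0])

```text
t: 71.9
eef_pos: [0.5008, -0.0244, 0.2452]
tcp_rot: [[0.0, 1.0, -0.004], [1.0, -0.0, 0.002], [0.002, -0.004, -1.0]]
contact_force: [1.3, -0.3, 1.3]
opening: 0.05
grip_force: 0.0
```

Request:
carry_out(slide=[[-0.045, 0, 0], [-0.045, 0, 0], [-0.045, 0, 0], [0, 0, 0], [0, 0, 0]], spin=[0, 0, 0, 0, 0])

```text
t: 72.4
eef_pos: [0.5015, -0.1583, 0.2451]
tcp_rot: [[0.003, 1.0, -0.003], [1.0, -0.003, 0.003], [0.003, -0.003, -1.0]]
contact_force: [-0.4, 0.8, -0.8]
opening: 0.0502
grip_force: 0.0
```

Run:
```python
from h import *
T={n:cv2.cvtColor(arm.camera(n),cv2.COLOR_RGB2GRAY) for n in("top","scene")}
def pj(n,P):
    i=arm.camera_info(n); V=np.linalg.inv(i['pose']); K=np.array([[i['fx'],0,i['cx']],[0,i['fy'],i['cy']],[0,0,1]])
    return cv2.projectPoints(np.array([P],float),cv2.Rodrigues(V[:3,:3])[0],V[:3,3],K,np.array([i['k1'],0,0,0]))[0][0,0]
print("ball shut",pj("scene",(.5055,.413,.092)),"open",pj("scene",(.582,.414,.092)))
for nm,P in (("shut",(.5055,.413,.092)),("open",(.582,.414,.092))):
    u,v=pj("scene",P).astype(int); print(nm,T["scene"][v-4:v+5:2,u-8:u+9:2].tolist())
for P in [(.616,.274),(.5163,.27),(.416,.266)]:
  for n in("scene","top"):
    u,v=pj(n,(*P,.138)).astype(int); print(n,P,(u,v),pj(n,(*P,.03)).round())
    for y in range(v-18,v+(48 if n=="scene" else 19),4): print("".join("%4d"%x for x in T[n][y,u-24:u+25:3]))
```

```text
ball shut [320.68334086 104.048809  ] open [343.95367489 111.52573335]
shut [[161, 161, 167, 143, 81, 87, 141, 163, 165], [167, 161, 166, 56, 5, 12, 33, 161, 169], [163, 161, 167, 24, 9, 12, 23, 159, 163], [163, 164, 165, 74, 0, 0, 67, 165, 165], [161, 159, 166, 162, 124, 47, 115, 167, 161]]
open [[164, 163, 161, 163, 161, 165, 163, 165, 163], [163, 164, 162, 164, 160, 162, 166, 161, 161], [163, 166, 160, 162, 162, 159, 166, 164, 160], [160, 160, 163, 161, 161, 162, 165, 163, 164], [163, 164, 163, 163, 161, 159, 165, 166, 162]]
scene (0.616, 0.274) (np.int64(338), np.int64(126)) [333. 157.]
 159 167 124  59 167 162 161 163 162 162 161 163 161 165 164 162 164
 143 163 162  75 151 162 162 163 162 164 162 164 164 165 167 166 163
  93 163 163 156  88 163 164 160 163 162 164 164 166 166 164 166 165
  64 142 163 111  66 152 164 167 164 163 166 164 165 164 165 166 165
 167 150  61  70  59  78  96  99  97  94 124 169 164 168 166 170 164
  97  43  65 106  76  88 112  96 128 146 107  96 170 163 163 166 167
 162  47  45  45  44  41  90  98  99 105 100  75 164 167 165 165 163
 164 162 169 132  6
[... 4700 characters left out ...]
155. 234.]
 151 149 148 149 150 150 150 152 153 153 153 153 153 153 153 153 154
 149 150 150 150 149 149 151 149 139 147 153 152 153 153 153 154 153
 151 150 150 150 151 143 123 118 129 117 124 142 153 153 153 154 153
 149 151 150 151 139 122 133 134 134 136 126 127 110 131 147 154 153
 150 152 151 151 134 117 133 136 139 135 132 112  56  44  72 118 139
 151 151 151 150 132 119 130 132 134 136 124 111  57  44  44  94 120
 152 152 152 151 140 119 118 135 130 123 112  98  50  46  42  98 119
 151 151 151 151 151 150 140 126 118 106  58  43  42  38  81 116 119
 151 152 152 151 151 152 152 152 150 153 149 129 101 109 120 138 151
 135 152 151 150 150 150 151 153 153 152 153 153 152 150 152 153 153
```

```bash
python3 -c "
from station import arm
print(arm.close_job())"
```

```text
the job is handed in; nothing more can be done
None
```

I've handed the job in, with no verdict returned: the line was purged with the pegs empty, all three grey tumblers stand upside down on their pegs (the far-peg one was found leaning and set upright again), the treadle was held on its stop for about 3.5 s and let up, and the valve lever is back shut.

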